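Pack the microscope camera into its foam-lined case

TASK

Put the microscope camera away in its case. It stands tube-up on the dark grey bench mat: lay it gently on its side on the mat and let go, take it again across its square body, press it fully home, level, in the camera-shaped cutout in the case foam, and then shut the lid completely. Do not drop, topple or bang the camera, and leave the other things on the bench, and the slide box in the case, where they are.

Things in the scene. Friction and masses are not known exactly. Their poses are not given: they have to be found in the camera images.
- camera: Microscope camera, 0.4 kg: white square body 56 x 56 x 62 mm long with thin grey grooves, round aluminium tube (34 mm diameter, 76 mm long) on its front; 138 mm in all. Starts standing on its flat back, tube up. Origin: centre of the back; z along the tube axis, back to nose; x, y square to the body sides. Body z 0 to 62 mm, tube 62 to 138 mm.
- camera_center (a point): Centre of the camera's square body, on its axis 31 mm from the back; axes as camera. The four sides are alike: any may lie down, but tip it square over one of them or it rocks off a corner. Lying flat, this point is 28 mm above the support and the tube hangs 11 mm clear; it lies stably, its centre of mass being in the body, about 49 mm from the back.
- mat: Flat dark grey bench mat, 260 (x) x 240 (y) x 4 mm thick, fixed to the bench. Origin: centre of its underside.
- case: Black hard case, open, filled with grey foam, fixed to the bench. Shell 240 (x) x 200 mm (y), rim 48 mm high, foam surface 46 mm above the bench. Origin: centre of its underside. Lid hinged along the -y side; handle and latches on the +y side. The foam has two cutouts: the camera's and, nearer the hinge, a rectangular one holding the slide box.
- cutout (a point): Floor centre of the camera cutout's square part, 22 mm above the bench, 24 mm below the foam surface; axes as case, from whose origin it is 38 mm to -x, 30 mm to +y. The camera lies here, body over this point, tube to the case's +x in a 40 mm wide channel. Home: camera_center 28 mm above this point, body 32 mm proud of the foam. The square part is 68 mm long (x): 3 mm play at each end.
- cutout_mouth (a point): Point above cutout at foam surface height, axes as case. The side walls (+y, -y) below are springy foam faces 53 mm apart, 3 mm less than the body; their top slopes open to 62 mm. Set in the mouth, the camera stops 12 to 20 mm too high; pushing it down, in the grasp or from above after release, takes 5 to 20 N until it stops hard on the floor; the foam then grips it.
- lid_hinge (a point): Middle of the lid's hinge line, on the case's -y rim, 48 mm above the bench; axes as case, the hinge line runs along x.
- lid_push (a point): Point on the lid's outer (top) face, mid-width, 170 mm from the hinge line; axes move with the lid: x along the hinge, y from hinge to free edge, z out of the face. A push of 2 to 5 N here, square to the face, swings the lid.
- lid (a joint): Lid angle, rad: 0 shut, grows as it opens; starts at 1.65 to 1.8, leaning slightly away from the case; stop at 1.9. Shell 240 x 200 mm, 50 mm thick, 0.35 kg; outer face 50 mm off the rim plane through the hinge line, free edge 200 mm from the hinge. Stiff hinge: stays put above about 0.7 rad, below about 0.5 it sinks shut slowly by itself. Shuts only if the camera is home.
- table: The bench top, grey laminate, surface at z = 0.
- slide_box: Small wooden box, 98 x 41 x 30 mm, lying in the second cutout of the case; leave it. Origin: centre of its underside.
- eyepiece: Black spare eyepiece standing on the bench left of the mat, 45 mm diameter, 66 mm high; a bystander. Origin: centre of its underside.
- dishes: Stack of two closed petri dishes, 90 mm diameter, 30 mm high, beyond the mat; a bystander. Origin: centre of its underside.
- vial: Single plugged vial standing on the bench, 25 mm diameter, 99 mm high, beyond the mat and case; a bystander. Origin: centre of its underside.
- tip_box: White box with clear lid, 82 x 122 x 68 mm, beyond the case; a bystander. Origin: centre of its underside.
- driver: Screwdriver with black handle, 170 mm long, lying to the right of the case; a bystander. Origin: centre of its underside; handle to its -x.

How it is judged:
By the outcome, as a careful person would: the job done as asked, in the order asked, and still so for the second after the job is handed in, with the robot touching nothing.
It also fails if it takes over 72 s, if anything falls off the work surface, if the arm or the gripper's body presses on something with over 40 N, if the wrist force passes 120 N, or if a joint passes its speed limit or range.

ROBOT

A 6-joint arm with a two-finger parallel gripper is mounted at the origin on the work surface. World frame = base frame: x ahead of the robot, y to its left, z up, the work surface at z = 0. Lengths are in mm, angles in rad, forces in N, time in s.
With the tool pointing down it reaches from about 300 to 775 mm from the base axis. Payload 14.6 kg.
Tool frame: the origin (TCP) lies midway between the tips of the shut fingers; the grasp point (between the pads) lies 19 mm behind it; z points along the fingers, y is the direction in which the jaws open and shut (so a half turn about z gives the same grasp; the last joint's range is limited). The gripper opens to 94 mm and grips with 3 to 60 N. Pads are 16 mm wide; open, the fingers measure 119 mm over their backs; the gripper's body (75 mm by 177 mm) begins 78 mm behind the grasp point.
Start: joints at [-1.414, 0.3, 1.521, -0, 1.321, -0.067], TCP at [122.059, -536.275, 205.446] pointing down, gripper open.
Joint ranges: [-3.03, 3.03], [-0.79, 2.21], [0.23, 2.52], [-1.04, 4.18], [0, 3.07], [-2.55, 2.55]. Speed limits (rad/s): [2.22, 2.22, 2.57, 3.14, 3.14, 3.14].

INTERFACE

Orientations are given as [roll, pitch, yaw] about the fixed x, y, z axes, in that order (R = Rz(yaw) Ry(pitch) Rx(roll)).
In Python, from cell import manip gives the robot as it stands.
- The arm moves only by the tool play_rows, never from a script. Its argument "commands" is a list of rows, each an object of numbers: "x", "y", "z": the shift along the tool's x, y, z in m; "wx", "wy", "wz": the turn, a rotation vector about the tool's x, y, z in degrees; "grip": the opening, from 0 (shut) to 1 (fully open). In form: [{"x": .., "y": .., "z": .., "wx": .., "wy": .., "wz": .., "grip": ..}, ...]. A call has 1 to 20 rows; each row shifts and turns the commanded pose from where the row before left it, along the tool's axes as they then stand; what a row does not reach is not made up. A row lasts 1/8 s, in which the tool goes at most 62.5 mm and 10.7 degrees, less where a joint would pass 70% of its speed; a pose out of reach is approached as far as the arm can. A call is refused whole if a number of a shift passes 0.0625 or a number of a turn 10.7, either way. A call with a gripper value outside its range is refused whole. The fingers move at their own pace and stop on an object; "squeeze" is the grip in N (left out, the last holds). Time passes only in rows, so rows that do not move let the fingers close. It gives the time, the measured TCP pose, the force and the opening at its end, in the units of the state.
- manip.read_state(): the state, without advancing time (a new reading comes with each control period).
- manip.camera(name): name is "side" or "top"; returns (picture, depth): 420x560x3 uint8, red, green, blue; 420x560 float32, mm along the optical axis (not along the pixel's ray), 0 where there is no reading.
- manip.camera_info(name): a dict with "intrinsics" (3x3 intrinsics, pixels), "k1" (the pictures are not rectified: a ray, as slopes to the right and down, at radius r is drawn at 1 + k1 r^2 times it, then the intrinsics apply), "camera_from_world" (4x4, takes a point from world to camera coordinates). Camera axes: x right, y up, looking along -z (the intrinsics and any distortion apply to the point x, -y, -z); pixel columns grow to the right and rows downward; lengths in mm; the calibration is good to about 2 mm. A picture is of the moment at which its call begins. camera_info takes no time and is no camera call.
- manip.sign_off(): hands the job in, once; it reports no verdict.
The state is a dict: "clock": time; "joints": joint angles; "qd": joint speeds; "effort": joint torques, N m; "eef_pos": TCP position; "eef_rot": TCP orientation; "wrist_force": force on the tool from outside, world axes, zero at the start; "moment": the same for the moment, N m; "finger_gap": finger opening in mm.
Only numpy, scipy, OpenCV 4.12 (cv2) and the standard library are available. Lean on these libraries where they do the work, as an engineer would, in place of code of your own. Each camera call takes 0.05 s, during which the arm holds its last target.

## Working session

There is one attempt and no reset: what is moved stays moved. The work goes in short steps, Python scripts to look and compute and a tool call to move; the robot and the scene stay as the last step left them, time stands still between calls to the robot, and variables do not carry over. Pictures are saved under pics/ and viewed, and the job is handed in when it is done.

Besides the shell and the picture viewer there is one more tool, called after "Request:" as name(argument=value, ...), one argument or row to a line, values as JSON. play_rows: Moves the arm, as the interface text tells. Its arguments: {"type":"object","properties":{"commands":{"type":"array"},"squeeze":{"type":"number"}},"required":["commands"]}

```bash
ls; mkdir -p pics; cat > h.py <<'E'
import numpy as np, cv2, json
from cell import manip
def snap(n,tag):
    p,d=manip.camera(n); cv2.imwrite(f'pics/{tag}.png',p[:,:,::-1]); np.save(f'pics/{tag}.npy',d); return p,d
def px2w(n,u,v,depth=None,z=None):
    i=manip.camera_info(n);K=np.array(i['intrinsics']);k1=i['k1'];T=np.linalg.inv(np.array(i['camera_from_world']))
    xd=(u-K[0,2])/K[0,0];yd=(v-K[1,2])/K[1,1];x,y=xd,yd
    for _ in range(30):
        s=1+k1*(x*x+y*y);x,y=xd/s,yd/s
    r=np.array([x,-y,-1.])
    if depth is not None: return T[:3,:3]@(r*depth)+T[:3,3]
    w=T[:3,:3]@r;o=T[:3,3];return o+w*(z-o[2])/w[2]
def cloud(n,d):
    i=manip.camera_info(n);K=np.array(i['intrinsics']);k1=i['k1'];T=np.linalg.inv(np.array(i['camera_from_world']))
    v,u=np.mgrid[:d.shape[0],:d.shape[1]].astype(float)
    xd=(u-K[0,2])/K[0,0];yd=(v-K[1,2])/K[1,1];x,y=xd.copy(),yd.copy()
    for _ in range(30):
        s=1+k1*(x*x+y*y);x,y=xd/s,yd/s
    P=np.stack([x*d,-y*d,-d],-1)@T[:3,:3].T+T[:3,3]
    P[d==0]=np.nan
    return P
def w2px(n,P):
    i=manip.camera_info(n);K=np.array(i['intrinsics']);T=np.array(i['camera_from_world'])
    c=T[:3,:3]@np.array(P,float)+T[:3,3];x,y=c[0]/-c[2],-c[1]/-c[2];s=1+i['k1']*(x*x+y*y)
    return K[0,0]*x*s+K[0,2],K[1,1]*y*s+K[1,2]
E
python3 - <<'E'
from h import *
print(manip.read_state())
for n in('side','top'):
    snap(n,n+'0');i=manip.camera_info(n);print(i)
E
```

```text
pics
{'clock': 0.0, 'joints': array([-1.41359111e+00,  3.00432158e-01,  1.52158675e+00, -1.24836022e-05,
        1.32068726e+00, -6.66183165e-02]), 'qd': array([0.00066835, 0.0005581 , 0.00011413, 0.00141559, 0.00052713,
       0.00140424]), 'effort': array([-6.63522642e-04, -5.31802976e+01, -3.52734804e+01,  7.07993726e-02,
        2.44285958e-02, -4.75404659e-05]), 'eef_pos': array([ 122.02072534, -536.02531833,  204.90529038]), 'eef_rot': array([-3.14048081e+00, -6.20603577e-05,  2.23826599e-01]), 'wrist_force': array([ 0.72569311, -0.2314614 ,  0.09425521]), 'moment': array([-0.00964992, -0.01738019,  0.0462426 ]), 'finger_gap': 94.17786514475547}
{'intrinsics': array([[429.975969  ,   0.        , 274.72097499],
       [  0.        , 429.975969  , 213.27587793],
       [  0.        ,   0.        ,   1.        ]]), 'k1': -0.049806059396318214, 'camera_from_world': array([[-9.32936478e-01, -3.59603527e-01,  1.77434875e-02,
         5.53279340e+02],
       [ 2.60402729e-01, -6.39901445e-01,  7.22991397e-01,
        -2.03817100e+02],
       [-2.48636173e-01,  6.79125500e-01,  6.90629140e-01,
        -9.84757858e+02],
       [ 0.00000000e+00,  0.00000000e+00,  0.00000000e+00,
         1.00000000e+00]])}
{'intrinsics': array([[399.35677226,   0.        , 286.04052196],
       [  0.        , 399.35677226, 203.17012963],
       [  0.        ,   0.        ,   1.        ]]), 'k1': -0.05299210216551333, 'camera_from_world': array([[-1.83097235e-02, -9.99732983e-01, -1.40966574e-02,
         3.46295811e+01],
       [ 9.85224714e-01, -2.04416791e-02,  1.70042352e-01,
        -6.16470319e+02],
       [-1.70285107e-01, -1.07749469e-02,  9.85335924e-01,
        -1.07174819e+03],
       [ 0.00000000e+00,  0.00000000e+00,  0.00000000e+00,
         1.00000000e+00]])}
```

View pics/side0.png

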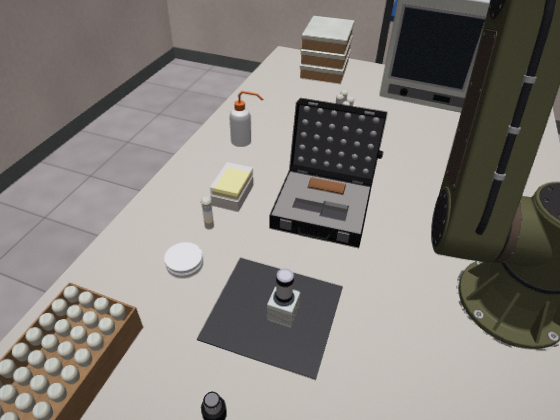

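View pics/top0.png

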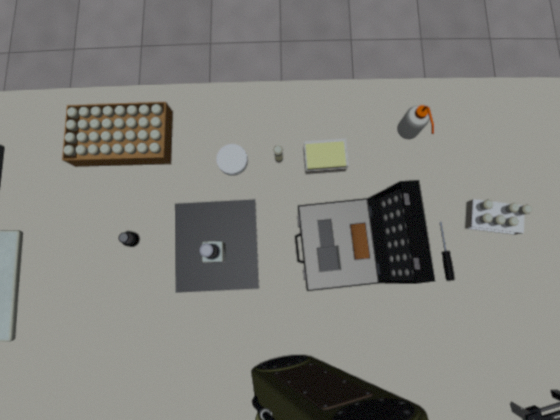

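```bash
python3 - <<'E'
from h import *
a=cv2.imread('pics/top0.png');b=cv2.imread('pics/side0.png')
cv2.imwrite('pics/c1.png',cv2.resize(a[190:300,165:265],None,fx=6,fy=5.4,interpolation=cv2.INTER_CUBIC)[:600,:800])
cv2.imwrite('pics/c2.png',cv2.resize(a[180:300,290:440],None,fx=5,fy=5,interpolation=cv2.INTER_CUBIC))
cv2.imwrite('pics/c3.png',cv2.resize(b[250:370,200:350],None,fx=5,fy=5,interpolation=cv2.INTER_CUBIC))
d=np.load('pics/top0.npy');P=cloud('top',d)
np.set_printoptions(suppress=True,precision=1)
for u,v in [(205,248),(212,255),(217,258),(190,220),(240,280),(320,290),(328,258),(326,235),(345,220),(360,240),(375,250),(305,250)]:
    print(u,v,P[v,u])
M=P[190:300,165:265].reshape(-1,3);
m=(M[:,2]>58)&(M[:,2]<75);print('body top',m.sum(),M[m].min(0),M[m].max(0),np.median(M[m],0))
q=M[m][:,:2].astype(np.float32);print(cv2.minAreaRect(q))
m=(M[:,2]>134)&(M[:,2]<152);print('tube top',m.sum(),M[m].min(0),M[m].max(0),M[m].mean(0), np.median(M[m],0)); print(cv2.minEnclosingCircle(M[m][:,:2].astype(np.float32)))
E
```

```text
205 248 [489.8 231.2 140.3]
212 255 [472.3 215.6 126.9]
217 258 [466.6 213.5  68.2]
190 220 [581.4 306.8   1.9]
240 280 [405.3 159.7  -3.1]
320 290 [373.3 -68.8   2.1]
328 258 [462.7 -93.1  19.3]
326 235 [527.3 -88.9  28.4]
345 220 [ 567.  -142.4   44.5]
360 240 [ 509.7 -181.5   47.2]
375 250 [ 480.8 -220.8   52. ]
305 250 [485.1 -27.6  45.9]
body top 222 [458.4 199.6  58.6] [511.3 257.1  74.6] [477.5 214.8  65.1]
((484.8307800292969, 228.42910766601562), (57.86473083496094, 52.50019073486328), 89.44271087646484)
tube top 155 [466.9 209.9 134.7] [500.3 244.4 145. ] [484.2 227.3 140.3] [484.5 226.7 140.3]
((484.3194274902344, 227.7415313720703), 18.015609741210938)
```

View pics/c1.png

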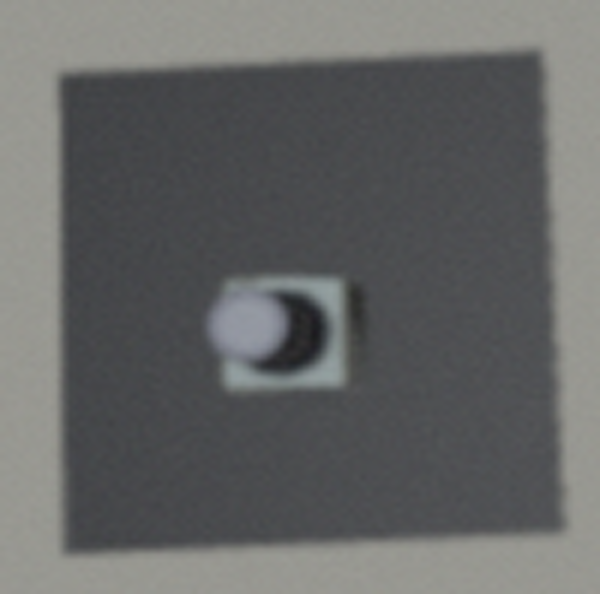

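View pics/c2.png

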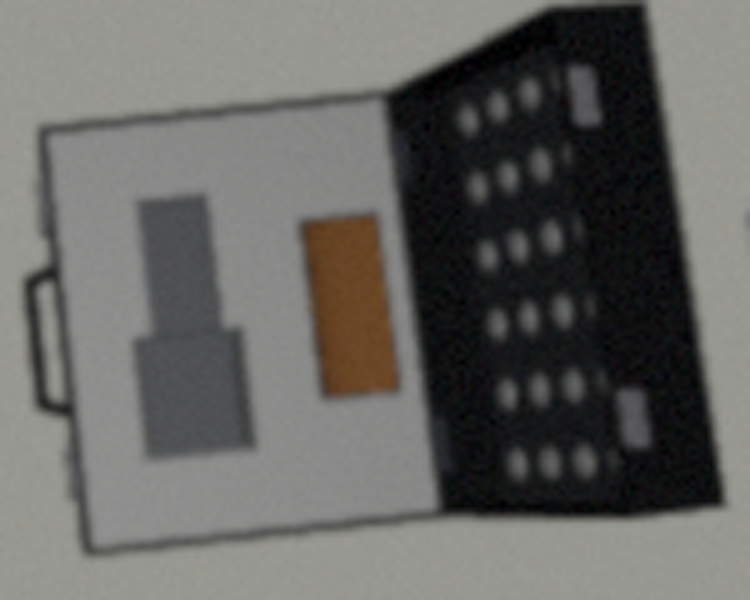

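View pics/c3.png

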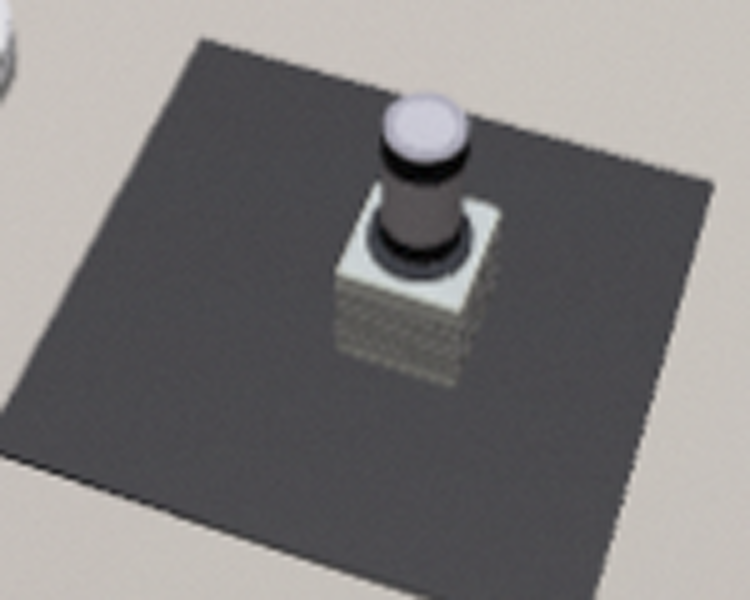

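```bash
python3 - <<'E'
from h import *
np.set_printoptions(suppress=True,precision=1)
print('body top corners (top)')
for u,v in [(222,280),(345,278),(348,386),(226,390)]: print(px2w('top',165+u/6,190+v/5.4,z=66))
print('side')
for u,v in [(375,184),(501,212),(460,310),(337,274)]: print(px2w('side',200+u/5,250+v/5,z=66))
print('side bottom');
for u,v in [(457,386),(340,350)]: print(px2w('side',200+u/5,250+v/5,z=4))
print('tube top',px2w('top',165+248/6,190+326/5.4,z=142),px2w('side',200+425/5,250+127/5,z=142))
print('case rim')
for u,v in [(42,128),(388,95),(440,513),(88,552)]: print(px2w('top',290+u/5,180+v/5,z=48))
print('cutout square foam')
for u,v in [(135,340),(241,328),(255,446),(146,458)]: print(px2w('top',290+u/5,180+v/5,z=46))
print('chan')
for u,v in [(138,200),(207,194),(220,330),(153,336)]: print(px2w('top',290+u/5,180+v/5,z=46))
print('mat')
for u,v in [(60,75),(542,52),(566,532),(66,551)]: print(px2w('top',165+u/6,190+v/5.4,z=4))
b=cv2.imread('pics/side0.png')
cv2.imwrite('pics/c4.png',cv2.resize(b[95:245,260:400],None,fx=4,fy=4,interpolation=cv2.INTER_CUBIC))
E
```

```text
body top corners (top)
[511.5 255.8  66. ]
[511.5 199.1  66. ]
[457.  197.3  66. ]
[455.9 253.2  66. ]
side
[512.2 211.5  66. ]
[457.1 205.2  66. ]
[457.  257.8  66. ]
[510.3 260.2  66. ]
side bottom
[456.4 255.    4. ]
[509.8 257.    4. ]
tube top [483.6 227.3 142. ] [484.8 231.3 142. ]
case rim
[610.2 -12.1  48. ]
[ 625.1 -208.6   48. ]
[ 391.9 -225.2   48. ]
[374.9 -31.8  48. ]
cutout square foam
[490.  -61.1  46. ]
[ 495.5 -120.3   46. ]
[ 430.4 -125.5   46. ]
[425.1 -65.2  46. ]
chan
[568.4 -65.2  46. ]
[ 571.  -104.1   46. ]
[ 494.6 -108.5   46. ]
[492.  -71.2  46. ]
mat
[630.2 352.3   4. ]
[638.  113.5   4. ]
[380.6 103.7   4. ]
[374.  342.7   4. ]
```

View pics/c4.png

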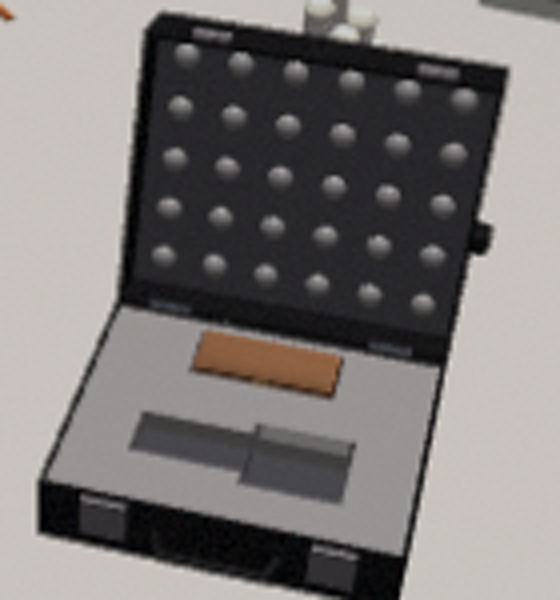

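Request:
play_rows(
  commands=[
    {"z": -0.0575, "wz": 10.7, "grip": 1},
    {"z": -0.0575},
    {"x": 0.0247, "y": -0.0412},
    {"x": 0.0247, "y": -0.0412},
    {"x": 0.0247, "y": -0.0412},
    {"x": 0.0247, "y": -0.0412},
    {"x": 0.0247, "y": -0.0412},
    {"x": 0.0247, "y": -0.0412},
    {"x": 0.0247, "y": -0.0412},
    {"x": 0.0247, "y": -0.0412},
    {"x": 0.0247, "y": -0.0412},
    {"x": 0.006, "y": -0.0419},
    {"x": 0.006, "y": -0.0419},
    {"x": 0.006, "y": -0.0419},
    {"x": 0.006, "y": -0.0419},
    {"x": 0.006, "y": -0.0419},
    {"x": 0.006, "y": -0.0419},
    {"x": 0.006, "y": -0.0419},
    {"x": 0.006, "y": -0.0419},
    {"x": 0.006, "y": -0.0419},
  ],
  squeeze=20,
)

```text
$.commands[0]: bad value
```

```bash
python3 - <<'E'
from h import *
np.set_printoptions(suppress=True,precision=1)
print(manip.read_state()['joints'].round(3))
print('cutout side')
for u,v in [(258,424),(355,443),(345,503),(240,484)]: print(px2w('side',260+u/4,95+v/4,z=46))
print('rim side')
for u,v in [(122,302),(445,362),(402,555),(40,482)]: print(px2w('side',260+u/4,95+v/4,z=48))
E
```

```text
[-1.4  0.3  1.5  0.   1.3 -0.1]
cutout side
[ 495.4 -116.5   46. ]
[ 430.  -122.9   46. ]
[422.1 -64.8  46. ]
[489.9 -56.2  46. ]
rim side
[ 623.7 -204.2   48. ]
[ 391.2 -226.9   48. ]
[377.4 -31.2  48. ]
[609.8  -7.2  48. ]
```

Request:
play_rows(
  commands=[
    {"x": 0, "y": 0, "z": -0.0575, "wx": 0, "wy": 0, "wz": 10.6, "grip": 1.0},
  ],
  squeeze=20,
)

```text
clock: 0.22
eef_pos: [121.8, -534.8, 259.8]
eef_rot: [-3.133, 0.001, 0.036]
wrist_force: [-0.0, 0.3, 1.2]
finger_gap: 94.3
```

Request:
play_rows(
  commands=[
    {"x": 0, "y": 0, "z": -0.0575, "wx": 0, "wy": 0, "wz": 0, "grip": 1},
    {"x": 0.0247, "y": -0.0412, "z": 0, "wx": 0, "wy": 0, "wz": 0, "grip": 1},
    {"x": 0.0247, "y": -0.0412, "z": 0, "wx": 0, "wy": 0, "wz": 0, "grip": 1},
    {"x": 0.0247, "y": -0.0412, "z": 0, "wx": 0, "wy": 0, "wz": 0, "grip": 1},
    {"x": 0.0247, "y": -0.0412, "z": 0, "wx": 0, "wy": 0, "wz": 0, "grip": 1},
    {"x": 0.0247, "y": -0.0412, "z": 0, "wx": 0, "wy": 0, "wz": 0, "grip": 1},
    {"x": 0.0247, "y": -0.0412, "z": 0, "wx": 0, "wy": 0, "wz": 0, "grip": 1},
    {"x": 0.0247, "y": -0.0412, "z": 0, "wx": 0, "wy": 0, "wz": 0, "grip": 1},
    {"x": 0.0247, "y": -0.0412, "z": 0, "wx": 0, "wy": 0, "wz": 0, "grip": 1},
    {"x": 0.0247, "y": -0.0412, "z": 0, "wx": 0, "wy": 0, "wz": 0, "grip": 1},
    {"x": 0.006, "y": -0.0419, "z": 0, "wx": 0, "wy": 0, "wz": 0, "grip": 1},
    {"x": 0.006, "y": -0.0419, "z": 0, "wx": 0, "wy": 0, "wz": 0, "grip": 1},
    {"x": 0.006, "y": -0.0419, "z": 0, "wx": 0, "wy": 0, "wz": 0, "grip": 1},
    {"x": 0.006, "y": -0.0419, "z": 0, "wx": 0, "wy": 0, "wz": 0, "grip": 1},
    {"x": 0.006, "y": -0.0419, "z": 0, "wx": 0, "wy": 0, "wz": 0, "grip": 1},
    {"x": 0.006, "y": -0.0419, "z": 0, "wx": 0, "wy": 0, "wz": 0, "grip": 1},
    {"x": 0.006, "y": -0.0419, "z": 0, "wx": 0, "wy": 0, "wz": 0, "grip": 1},
    {"x": 0.006, "y": -0.0419, "z": 0, "wx": 0, "wy": 0, "wz": 0, "grip": 1},
    {"x": 0.006, "y": -0.0419, "z": 0, "wx": 0, "wy": 0, "wz": 0, "grip": 1},
  ],
)

```text
clock: 2.6
eef_pos: [369.0, 223.2, 320.3]
eef_rot: [3.141, 0.0, 0.039]
wrist_force: [0.3, 0.1, -0.3]
finger_gap: 93.9
```

```bash
python3 - <<'E'
from h import *
s=manip.read_state()
print(s['joints'].round(3),s['eef_pos'],s['eef_rot'])
E
```

```text
[ 0.459 -0.039  1.639 -0.     1.541  1.991] [368.96358242 223.24046546 320.28768453] [3.14149046e+00 1.74304501e-04 3.90297750e-02]
```

Request:
play_rows(
  commands=[
    {"x": 0, "y": 0, "z": 0, "wx": 0, "wy": 10, "wz": 0, "grip": 1},
    {"x": 0, "y": 0, "z": 0, "wx": 0, "wy": 10, "wz": 0, "grip": 1},
    {"x": 0, "y": 0, "z": 0, "wx": 0, "wy": 10, "wz": 0, "grip": 1},
    {"x": 0, "y": 0, "z": 0, "wx": 0, "wy": 10, "wz": 0, "grip": 1},
    {"x": 0, "y": 0, "z": 0, "wx": 0, "wy": 10, "wz": 0, "grip": 1},
    {"x": 0, "y": 0, "z": 0, "wx": 0, "wy": 0, "wz": 0, "grip": 1},
  ],
)

```text
clock: 3.35
eef_pos: [374.5, 209.1, 326.8]
eef_rot: [-3.139, -0.858, 0.054]
wrist_force: [0.1, -0.7, 1.8]
finger_gap: 93.8
```

```bash
cat >> h.py <<'E'
from scipy.spatial.transform import Rotation as Ro
def st():
    s=manip.read_state();R=Ro.from_euler('xyz',s['eef_rot']).as_matrix();return s,np.array(s['eef_pos']),R
def to(tgt):
    s,p,R=st();print('pos',p.round(1),'rot',np.degrees(s['eef_rot']).round(2),'gap',round(s['finger_gap'],1),'j',s['joints'].round(2),'F',s['wrist_force'].round(1),'t',s['clock'])
    d=np.array(tgt)-p
    print('tool shift mm',(R.T@d).round(1),'len',np.linalg.norm(d).round(0),'\nR',R.round(3).tolist())
E
python3 - <<'E'
from h import *
to([407,225.5,114])
to([498.6,228.6,37])
E
```

```text
pos [374.5 209.1 326.8] rot [-179.87  -49.17    3.11] gap 93.8 j [ 0.72 -0.44  2.15 -0.69  0.82  2.55] F [ 0.1 -0.7  1.8] t 3.35
tool shift mm [-139.2  -14.3  164.4] len 216.0 
R [[0.653, 0.056, 0.755], [0.035, -0.998, 0.043], [0.757, -0.001, -0.654]]
pos [374.5 209.1 326.8] rot [-179.87  -49.17    3.11] gap 93.8 j [ 0.72 -0.44  2.15 -0.69  0.82  2.55] F [ 0.1 -0.7  1.8] t 3.35
tool shift mm [-137.6  -12.1  284.1] len 316.0 
R [[0.653, 0.056, 0.755], [0.035, -0.998, 0.043], [0.757, -0.001, -0.654]]
```

Request:
play_rows(
  commands=[
    {"x": 0, "y": 0, "z": 0.005, "wx": 0, "wy": 0, "wz": -10.6, "grip": 1},
    {"x": 0, "y": 0, "z": 0.005, "wx": 0, "wy": 0, "wz": -10.6, "grip": 1},
    {"x": 0, "y": 0, "z": 0.005, "wx": 0, "wy": 0, "wz": -10.6, "grip": 1},
    {"x": 0, "y": 0, "z": 0.005, "wx": 0, "wy": 0, "wz": -10.6, "grip": 1},
    {"x": 0, "y": 0, "z": 0.005, "wx": 0, "wy": 0, "wz": -10.6, "grip": 1},
    {"x": 0, "y": 0, "z": 0.005, "wx": 0, "wy": 0, "wz": -10.6, "grip": 1},
    {"x": 0, "y": 0, "z": 0.005, "wx": 0, "wy": 0, "wz": -10.6, "grip": 1},
    {"x": 0, "y": 0, "z": 0.005, "wx": 0, "wy": 0, "wz": -10.6, "grip": 1},
    {"x": 0, "y": 0, "z": 0.005, "wx": 0, "wy": 0, "wz": -10.6, "grip": 1},
    {"x": 0, "y": 0, "z": 0.005, "wx": 0, "wy": 0, "wz": -10.6, "grip": 1},
    {"x": 0, "y": 0, "z": 0.005, "wx": 0, "wy": 0, "wz": -10.6, "grip": 1},
    {"x": 0, "y": 0, "z": 0.005, "wx": 0, "wy": 0, "wz": -10.6, "grip": 1},
    {"x": 0, "y": 0, "z": 0.005, "wx": 0, "wy": 0, "wz": -10.6, "grip": 1},
    {"x": 0, "y": 0, "z": 0.005, "wx": 0, "wy": 0, "wz": -10.6, "grip": 1},
    {"x": 0, "y": 0, "z": 0.005, "wx": 0, "wy": 0, "wz": -10.6, "grip": 1},
    {"x": 0, "y": 0, "z": 0.005, "wx": 0, "wy": 0, "wz": -10.6, "grip": 1},
    {"x": 0, "y": 0, "z": 0.005, "wx": 0, "wy": 0, "wz": -10.6, "grip": 1},
  ],
)

```text
clock: 5.48
eef_pos: [440.6, 213.0, 272.1]
eef_rot: [-3.139, 0.856, -3.083]
wrist_force: [-0.4, -0.1, 1.0]
finger_gap: 94.0
```

```bash
python3 - <<'E'
from h import *
to([407,225.5,114])
E
```

```text
pos [440.6 213.  272.1] rot [-179.83   49.07 -176.65] gap 94.0 j [ 0.59 -0.24  2.14 -0.75  0.6  -0.54] F [-0.4 -0.1  1. ] t 5.475
tool shift mm [140.9  14.6  78.8] len 162.0 
R [[-0.654, -0.056, 0.754], [-0.038, 0.998, 0.041], [-0.755, -0.002, -0.655]]
```

Request:
play_rows(
  commands=[
    {"x": 0.035, "y": 0.0037, "z": 0.0, "wx": 1.1, "wy": 0, "wz": 0.9, "grip": 1},
    {"x": 0.035, "y": 0.0037, "z": 0.01, "wx": 0, "wy": 0, "wz": 0, "grip": 1},
    {"x": 0.035, "y": 0.0037, "z": 0.02, "wx": 0, "wy": 0, "wz": 0, "grip": 1},
    {"x": 0.035, "y": 0.0037, "z": 0.02, "wx": 0, "wy": 0, "wz": 0, "grip": 1},
    {"x": 0.0, "y": 0.0, "z": 0.01, "wx": 0, "wy": 0, "wz": 0, "grip": 1},
    {"x": 0.0, "y": 0.0, "z": 0.0, "wx": 0, "wy": 0, "wz": 0, "grip": 1},
  ],
)

```text
clock: 6.22
eef_pos: [390.6, 217.6, 164.9]
eef_rot: [3.132, 0.797, -3.11]
wrist_force: [-0.2, 0.4, 0.2]
finger_gap: 94.0
```

```bash
python3 - <<'E'
from h import *
to([498.6,228.6,37])
snap('side','s1');snap('top','t1')
E
```

```text
pos [390.6 217.6 164.9] rot [ 179.47   45.66 -178.19] gap 94.0 j [ 0.69 -0.14  2.32 -1.04  0.52 -0.11] F [-0.2  0.4  0.2] t 6.225
tool shift mm [ 15.8   6.1 166.9] len 168.0 
R [[-0.699, -0.038, 0.715], [-0.022, 0.999, 0.032], [-0.715, 0.006, -0.699]]
```

View pics/s1.png

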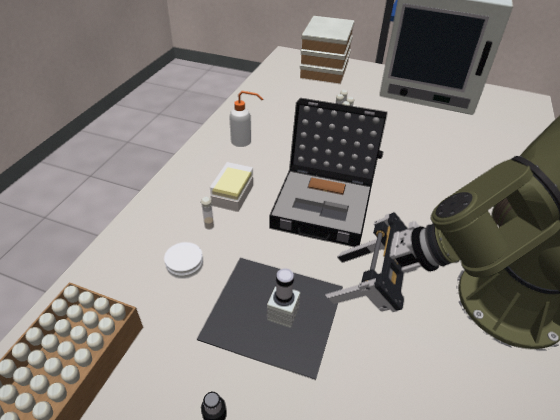

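View pics/t1.png

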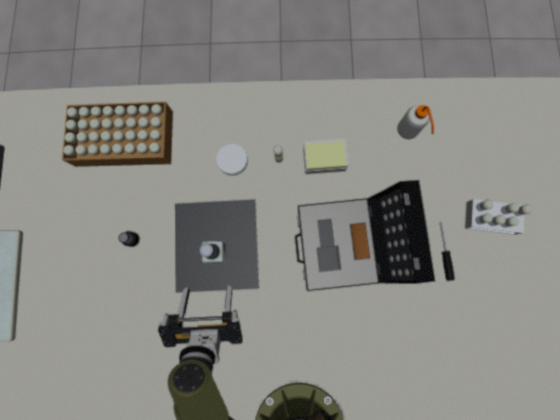

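Request:
play_rows(
  commands=[
    {"x": 0.0, "y": 0.0016, "z": 0.025, "wx": 0, "wy": 0, "wz": 0, "grip": 1},
    {"x": 0.0, "y": 0.0016, "z": 0.025, "wx": 0, "wy": 0, "wz": 0, "grip": 1},
    {"x": 0.004, "y": 0.0016, "z": 0.025, "wx": 0, "wy": 0, "wz": 0, "grip": 1},
    {"x": 0.005, "y": 0.0016, "z": 0.025, "wx": 0, "wy": 0, "wz": 0, "grip": 1},
    {"x": 0.005, "y": 0.0, "z": 0.0, "wx": 0, "wy": 0, "wz": 0, "grip": 1},
    {"x": 0.0, "y": 0.0, "z": 0.0, "wx": 0, "wy": 0, "wz": 0, "grip": 1},
  ],
)

```text
clock: 7.08
eef_pos: [450.4, 222.4, 122.3]
eef_rot: [3.124, 0.732, -3.106]
wrist_force: [-0.5, 1.7, -0.2]
finger_gap: 94.0
```

```bash
python3 - <<'E'
from h import *
to([497.6,228.9,40.7])
E
```

```text
pos [450.4 222.4 122.3] rot [ 179.01   41.92 -177.97] gap 94.0 j [ 0.56  0.06  2.21 -1.04  0.38 -0.16] F [-0.5  1.7 -0.2] t 7.075
tool shift mm [19.3  3.3 92.5] len 95.0 
R [[-0.744, -0.047, 0.667], [-0.026, 0.999, 0.041], [-0.668, 0.013, -0.744]]
```

```bash
cat > kin.py <<'E'
import numpy as np
from scipy.optimize import least_squares
from scipy.spatial.transform import Rotation as Ro
J=[[-1.4136,.3004,1.5216,0,1.3207,-.0666],[.459,-.039,1.639,0,1.541,1.991],[.72,-.44,2.15,-.69,.82,2.55],[.59,-.24,2.14,-.75,.6,-.54],[.69,-.14,2.32,-1.04,.52,-.11],[.56,.06,2.21,-1.04,.38,-.16]]
P=[[122.02,-536.03,204.9],[368.96,223.24,320.29],[374.5,209.1,326.8],[440.6,213,272.1],[390.6,217.6,164.9],[450.4,222.4,122.3]]
E=[[-3.1405,0,.2238],[3.1415,0,.039],[-3.139,-.858,.054],[-3.139,.856,-3.083],[3.132,.797,-3.11],[3.124,.732,-3.106]]
def fk(q,p,rot=True):
    j1,j2,j3,j4,j5,j6=q;h,a1,L2,L3,e,lat,D=p
    u=np.array([np.cos(j1),np.sin(j1),0]);l=np.array([-np.sin(j1),np.cos(j1),0]);z=np.array([0,0,1.])
    f=np.sin(j2+j3)*u+np.cos(j2+j3)*z; g=np.cos(j2+j3)*u-np.sin(j2+j3)*z
    b=np.cos(j4)*g+np.sin(j4)*l; m=-np.sin(j4)*g+np.cos(j4)*l
    t=np.cos(j5)*f+np.sin(j5)*b; n=-np.sin(j5)*f+np.cos(j5)*b   # t tool z
    pos=h*z+a1*u+L2*(np.sin(j2)*u+np.cos(j2)*z)+L3*f+e*g+lat*l+D*t
    # j4=0,down: n=-f rotated: n = toward -u ; tool x at yaw=j1+pi/2-j6
    c,s=np.cos(j6),np.sin(j6)
    x=c*m - s*n
    return pos,np.stack([x,np.cross(t,x),t],1)
def fit():
    def r(p): return np.concatenate([fk(q,p)[0]-np.array(x) for q,x in zip(J,P)])
    s=least_squares(r,[300,0,400,400,0,37,250]);return s
def ik(pos,R,p,q0):
    def r(q):
        a,B=fk(q,p);return np.concatenate([(a-pos)/100,5*Ro.from_matrix(B.T@R).as_rotvec()])
    lo=[-3.03,-.79,.23,-1.04,0,-2.55];hi=[3.03,2.21,2.52,4.18,3.07,2.55]
    best=None
    for k in range(12):
        q=np.clip(np.array(q0)+(0 if k==0 else np.random.randn(6)*.8),np.array(lo)+.01,np.array(hi)-.01)
        s=least_squares(r,q,bounds=(lo,hi))
        if best is None or s.cost<best.cost: best=s
        if best.cost<1e-6:break
    return best.x,best.cost
if __name__=='__main__':
    s=fit();print(s.x.round(1),s.fun.round(1))
    for q,e in zip(J,E): 
        B=fk(q,s.x)[1];print(np.degrees(Ro.from_matrix(B.T@Ro.from_euler('xyz',e).as_matrix()).magnitude()).round(2),end=' ')
E
python3 kin.py
```

```text
[224.8  -1.3 423.6 448.7  42.   36.5 272.2] [-0.2  0.5  0.1  0.1 -0.1  0.5  0.3 -0.3 -0.4  0.7  0.3  0.3 -1.7 -0.5
 -3.2  1.   0.9  2.6]
0.0 0.04 0.41 0.38 0.73 0.21
```

```bash
cat > plan.py <<'E'
from kin import *
np.random.seed(0);p=fit().x
np.set_printoptions(suppress=True,precision=2)
def pose(g,az,th,flip,back=0):
    # grasp pt g, tool z tilted th(deg) from down toward azimuth az(deg); jaws perpendicular
    a=np.radians(az);t=np.radians(th);d=np.array([np.cos(a),np.sin(a),0])
    z=np.sin(t)*d-np.cos(t)*np.array([0,0,1]);y=np.cross([0,0,1],d)*(1 if flip else -1)
    x=np.cross(y,z);return np.array(g)+z*(19-back),np.stack([x,y,z],1)
if __name__=='__main__':
  for az in (91.8,):
    for flip in (0,1):
      q0=[.3,.2,2,.6,.8,0]
      for nm,g,th,b in [('standoff',(484,228,56),50,130),('grasp',(484,228,56),50,0),('lift',(484,228,80),50,0),('r20',(484,228,80),20,0),('r0',(484,228,80),0,0),('r-20',(484,228,80),-20,0),('r-40',(484,228,80),-40,0),('low',(484,228,32),-40,0),('retr',(484,228,32),-40,120)]:
        P_,R_=pose(g,az,th,flip,b);q,c=ik(P_,R_,p,q0);q0=q;print(az,flip,nm,P_.round(0),q,'cost',c.round(5))
E
python3 plan.py
```

```text
91.8 0 standoff [487. 143. 127.] [-0.21  0.41  1.82  0.88  1.31 -0.66] cost 0.0
91.8 0 grasp [484. 243.  44.] [-0.    0.56  1.86  1.04  1.09 -0.73] cost 0.0
91.8 0 lift [484. 243.  68.] [-0.    0.51  1.86  1.02  1.11 -0.68] cost 0.0
91.8 0 r20 [484. 234.  62.] [ 0.21  0.41  1.79  0.43  0.93 -0.08] cost 0.0
91.8 0 r0 [484. 228.  61.] [ 0.37  0.44  1.7  -0.    1.01  0.34] cost 0.0
91.8 0 r-20 [484. 222.  62.] [ 0.52  0.53  1.59 -0.33  1.2   0.63] cost 0.0
91.8 0 r-40 [484. 216.  65.] [ 0.63  0.68  1.47 -0.57  1.45  0.8 ] cost 0.0
91.8 0 low [484. 216.  17.] [ 0.63  0.75  1.48 -0.57  1.38  0.84] cost 0.0
91.8 0 retr [482. 293. 109.] [ 0.72  0.72  1.29 -0.52  1.62  0.79] cost 0.0
91.8 1 standoff [487. 143. 127.] [-0.21  0.41  1.82  0.88  1.31  2.48] cost 0.0
91.8 1 grasp [484. 243.  44.] [-0.    0.56  1.86  1.04  1.09  2.41] cost 0.0
91.8 1 lift [484. 243.  68.] [-0.    0.51  1.86  1.02  1.11  2.46] cost 0.0
91.8 1 r20 [484. 234.  62.] [0.06 0.43 1.97 0.73 0.78 2.55] cost 0.68996
91.8 1 r0 [484. 228.  61.] [0.06 0.42 2.07 0.58 0.55 2.55] cost 2.49569
91.8 1 r-20 [484. 222.  62.] [0.1  0.46 2.21 0.56 0.18 2.55] cost 5.65307
91.8 1 r-40 [484. 216.  65.] [-0.17  0.11  2.16 -0.    0.59  2.55] cost 10.28365
91.8 1 low [484. 216.  17.] [0.06 0.54 2.25 0.5  0.   2.55] cost 9.65296
91.8 1 retr [482. 293. 109.] [0.17 0.46 2.28 0.72 0.   2.41] cost 12.35172
```

```bash
cat > mv.py <<'E'
from h import *; from kin import *
p=fit().x
def plan_move(P1,R1,n,P0=None,R0=None,q0=None,chk=True):
    """constant-axis rotation with n rows, straight-line; prints rows in tool frame"""
    s,a,B=st()
    if P0 is None:P0=a
    if R0 is None:R0=B
    if q0 is None:q0=s['joints']
    rv=Ro.from_matrix(R0.T@R1).as_rotvec();d=(np.array(P1)-P0)/n
    q=q0;rows=[]
    for k in range(n):
        Rk=R0@Ro.from_rotvec(rv*k/n).as_matrix();sh=Rk.T@d
        rows.append(sh.round(1))
        Pn=P0+d*(k+1);Rn=R0@Ro.from_rotvec(rv*(k+1)/n).as_matrix()
        qn,c=ik(Pn,Rn,p,q);dq=np.abs(qn-q)*8/np.array([2.22,2.22,2.57,3.14,3.14,3.14])
        print(k,'shift mm',sh.round(1),'q',qn.round(2),'speedfrac %.2f'%dq.max(),'c %.4f'%c,'P',Pn.round(0));q=qn
    print('turn/row deg',np.degrees(rv/n).round(2),'total',np.degrees(rv).round(1))
    return np.array(P1),R1,q
E
python3 - <<'E'
from mv import *; from plan import pose
s,a,B=st()
q=s['joints'];A1=a-B[:,2]*100+np.array([0,-40,30])
print('retract shift',(B.T@(A1-a)).round(1),A1.round(0))
P1,R1=pose((484,228,56),91.8,50,0,130)
_,_,q=plan_move(A1,B,2)
plan_move(P1+np.array([0,-20,60]),R1,14,P0=A1,R0=B,q0=q)
E
```

```text
retract shift [ -19.   -39.6 -124. ] [384. 178. 227.]
0 shift mm [ -9.5 -19.8 -62. ] q [ 0.56 -0.15  2.26 -0.76  0.48 -0.47] speedfrac 0.79 c 0.0000 P [417. 200. 175.]
1 shift mm [ -9.5 -19.8 -62. ] q [ 0.55 -0.35  2.27 -0.56  0.63 -0.7 ] speedfrac 0.74 c 0.0000 P [384. 178. 227.]
turn/row deg [0. 0. 0.] total [0. 0. 0.]
0 shift mm [-3.5 -4.3  6.8] q [ 0.48 -0.32  2.22 -0.38  0.67 -0.78] speedfrac 0.46 c 0.0000 P [391. 174. 224.]
1 shift mm [-4.6 -3.9  6.5] q [ 0.41 -0.28  2.17 -0.22  0.72 -0.84] speedfrac 0.41 c 0.0000 P [398. 170. 221.]
2 shift mm [-5.6 -3.3  6. ] q [ 0.34 -0.24  2.12 -0.08  0.78 -0.89] speedfrac 0.36 c 0.0000 P [406. 166. 218.]
3 shift mm [-6.4 -2.6  5.4] q [ 0.27 -0.2   2.08  0.05  0.84 -0.91] speedfrac 0.32 c 0.0000 P [413. 162. 215.]
4 shift mm [-7.1 -1.8  4.8] q [ 0.2  -0.15  2.03  0.16  0.91 -0.92] speedfrac 0.28 c 0.0000 P [420. 159. 213.]
5 shift mm [-7.7 -0.9  4.2] q [ 0.14 -0.1   1.99  0.25  0.98 -0.92] speedfrac 0.25 c 0.0000 P [428. 155. 210.]
6 shift mm [-8.1  0.   3.5] q [ 0.08 -0.05  1.95  0.34  1.04 -0.9 ] speedfrac 0.22 c 0.0000 P [435. 151. 207.]
7 shift mm [-8.3  1.   2.8] q [ 0.02  0.01  1.91  0.42  1.11 -0.87] speedfrac 0.21 c 0.0000 P [443. 147. 204.]
8 shift mm [-8.3  2.   2.1] q [-0.03  0.06  1.88  0.5   1.17 -0.84] speedfrac 0.20 c 0.0000 P [450. 143. 201.]
9 shift mm [-8.2  3.   1.4] q [-0.08  0.12  1.85  0.57  1.23 -0.8 ] speedfrac 0.20 c 0.0000 P [457. 139. 199.]
10 shift mm [-7.8  4.   0.7] q [-0.13  0.17  1.83  0.64  1.29 -0.75] speedfrac 0.20 c 0.0000 P [465. 135. 196.]
11 shift mm [-7.3  4.9  0.1] q [-0.17  0.22  1.81  0.71  1.34 -0.69] speedfrac 0.19 c 0.0000 P [472. 131. 193.]
12 shift mm [-6.6  5.8 -0.5] q [-0.21  0.28  1.79  0.77  1.38 -0.64] speedfrac 0.19 c 0.0000 P [479. 127. 190.]
13 shift mm [-5.8  6.6 -1. ] q [-0.24  0.32  1.78  0.84  1.42 -0.58] speedfrac 0.18 c 0.0000 P [487. 123. 187.]
turn/row deg [-0.45  4.98  7.07] total [-6.4 69.7 98.9]
```

Request:
play_rows(
  commands=[
    {"x": -0.005, "y": -0.01, "z": -0.031, "wx": 0, "wy": 0, "wz": 0, "grip": 1},
    {"x": -0.005, "y": -0.01, "z": -0.031, "wx": 0, "wy": 0, "wz": 0, "grip": 1},
    {"x": -0.005, "y": -0.01, "z": -0.031, "wx": 0, "wy": 0, "wz": 0, "grip": 1},
    {"x": -0.005, "y": -0.01, "z": -0.031, "wx": 0, "wy": 0, "wz": 0, "grip": 1},
    {"x": -0.0035, "y": -0.0043, "z": 0.007, "wx": -0.45, "wy": 4.98, "wz": 7.07, "grip": 1},
    {"x": -0.0046, "y": -0.004, "z": 0.0065, "wx": -0.45, "wy": 4.98, "wz": 7.07, "grip": 1},
    {"x": -0.0056, "y": -0.0033, "z": 0.006, "wx": -0.45, "wy": 4.98, "wz": 7.07, "grip": 1},
    {"x": -0.0064, "y": -0.0026, "z": 0.0054, "wx": -0.45, "wy": 4.98, "wz": 7.07, "grip": 1},
    {"x": -0.007, "y": -0.0018, "z": 0.005, "wx": -0.45, "wy": 4.98, "wz": 7.07, "grip": 1},
    {"x": -0.0077, "y": -0.001, "z": 0.004, "wx": -0.45, "wy": 4.98, "wz": 7.07, "grip": 1},
    {"x": -0.008, "y": 0, "z": 0.0035, "wx": -0.45, "wy": 4.98, "wz": 7.07, "grip": 1},
    {"x": -0.0083, "y": 0.001, "z": 0.003, "wx": -0.45, "wy": 4.98, "wz": 7.07, "grip": 1},
    {"x": -0.0083, "y": 0.002, "z": 0.002, "wx": -0.45, "wy": 4.98, "wz": 7.07, "grip": 1},
    {"x": -0.008, "y": 0.003, "z": 0.0014, "wx": -0.45, "wy": 4.98, "wz": 7.07, "grip": 1},
    {"x": -0.008, "y": 0.004, "z": 0.0007, "wx": -0.45, "wy": 4.98, "wz": 7.07, "grip": 1},
    {"x": -0.0073, "y": 0.005, "z": 0, "wx": -0.45, "wy": 4.98, "wz": 7.07, "grip": 1},
    {"x": -0.0066, "y": 0.006, "z": -0.0005, "wx": -0.45, "wy": 4.98, "wz": 7.07, "grip": 1},
    {"x": -0.006, "y": 0.0066, "z": -0.001, "wx": -0.45, "wy": 4.98, "wz": 7.07, "grip": 1},
    {"x": 0, "y": 0, "z": 0, "wx": 0, "wy": 0, "wz": 0, "grip": 1},
  ],
)

```text
clock: 9.45
eef_pos: [487.8, 122.3, 186.8]
eef_rot: [-3.138, -0.872, 1.599]
wrist_force: [-0.4, 0.9, 0.5]
finger_gap: 93.7
```

```bash
python3 - <<'E'
from mv import *; from plan import pose
P1,R1=pose((484,228,56),91.8,50,0,130)
to(P1);s,a,B=st();print('rot err',np.degrees(Ro.from_matrix(B.T@R1).as_rotvec()).round(2))
E
```

```text
pos [487.8 122.3 186.8] rot [-179.79  -49.98   91.6 ] gap 93.7 j [-0.24  0.33  1.78  0.84  1.42 -0.57] F [-0.4  0.9  0.5] t 9.45
tool shift mm [-32.3  -0.3  54.1] len 63.0 
R [[-0.018, 1.0, -0.025], [0.643, 0.031, 0.765], [0.766, -0.002, -0.643]]
rot err [-0.06  0.02 -0.13]
```

Request:
play_rows(
  commands=[
    {"x": -0.017, "y": 0, "z": 0.03, "wx": 0, "wy": 0, "wz": 0, "grip": 1},
    {"x": -0.017, "y": 0, "z": 0.035, "wx": 0, "wy": 0, "wz": 0, "grip": 1},
    {"x": 0, "y": 0, "z": 0.035, "wx": 0, "wy": 0, "wz": 0, "grip": 1},
    {"x": 0, "y": 0, "z": 0.03, "wx": 0, "wy": 0, "wz": 0, "grip": 1},
    {"x": 0, "y": 0, "z": 0.025, "wx": 0, "wy": 0, "wz": 0, "grip": 1},
    {"x": 0, "y": 0, "z": 0.02, "wx": 0, "wy": 0, "wz": 0, "grip": 1},
    {"x": 0, "y": 0, "z": 0.01, "wx": 0, "wy": 0, "wz": 0, "grip": 1},
    {"x": 0, "y": 0, "z": 0, "wx": 0, "wy": 0, "wz": 0, "grip": 1},
  ],
)

```text
clock: 10.45
eef_pos: [484.1, 242.6, 42.4]
eef_rot: [-3.14, -0.872, 1.602]
wrist_force: [-0.0, 0.0, 0.4]
finger_gap: 93.8
```

```bash
python3 - <<'E'
from mv import *; from plan import pose
P1,R1=pose((484,228,54),91.8,50,0,0)
to(P1)
p_,d=snap('side','s2');b=cv2.imread('pics/s2.png')
cv2.imwrite('pics/s2c.png',cv2.resize(b[200:370,200:400],None,fx=3.5,fy=3.5,interpolation=cv2.INTER_CUBIC))
E
```

```text
pos [484.1 242.6  42.4] rot [-179.92  -49.97   91.78] gap 93.8 j [-0.    0.56  1.86  1.04  1.09 -0.73] F [-0.   0.   0.4] t 10.45
tool shift mm [-0.5 -0.6  0.3] len 1.0 
R [[-0.02, 0.999, -0.025], [0.643, 0.032, 0.765], [0.766, -0.001, -0.643]]
```

View pics/s2c.png

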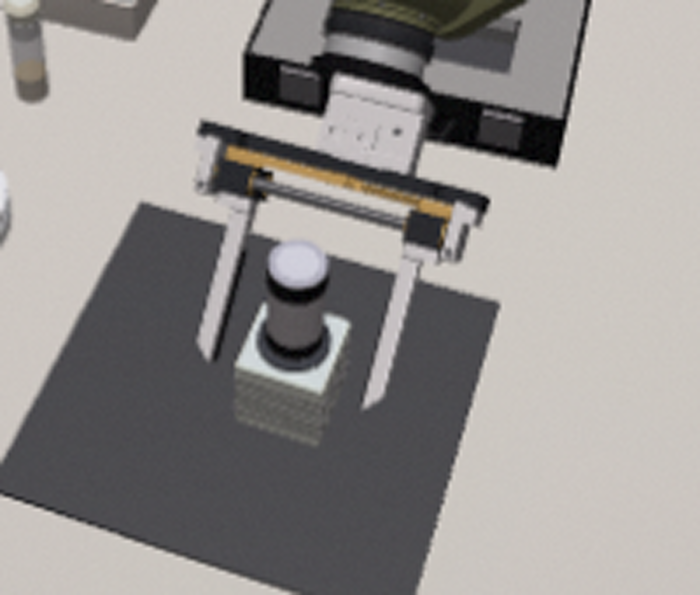

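Request:
play_rows(
  commands=[
    {"x": 0, "y": 0, "z": 0, "wx": 0, "wy": 0, "wz": 0, "grip": 0.65},
    {"x": 0, "y": 0, "z": 0, "wx": 0, "wy": 0, "wz": 0, "grip": 0.62},
    {"x": 0, "y": 0, "z": 0, "wx": 0, "wy": 0, "wz": 0, "grip": 0.3},
    {"x": 0, "y": 0, "z": 0, "wx": 0, "wy": 0, "wz": 0, "grip": 0.3},
    {"x": 0, "y": 0, "z": 0, "wx": 0, "wy": 0, "wz": 0, "grip": 0.3},
    {"x": 0, "y": 0, "z": 0, "wx": 0, "wy": 0, "wz": 0, "grip": 0.3},
  ],
  squeeze=30,
)

```text
clock: 11.25
eef_pos: [484.4, 242.2, 42.4]
eef_rot: [-3.14, -0.872, 1.6]
wrist_force: [0.6, -0.8, 1.6]
finger_gap: 56.1
```

```bash
python3 - <<'E'
from mv import *
to([484,243,42])
E
```

```text
pos [484.4 242.2  42.4] rot [-179.91  -49.97   91.68] gap 56.1 j [-0.    0.56  1.86  1.05  1.09 -0.73] F [ 0.6 -0.8  1.6] t 11.25
tool shift mm [ 0.2 -0.4  0.8] len 1.0 
R [[-0.019, 1.0, -0.024], [0.643, 0.031, 0.765], [0.766, -0.001, -0.643]]
```

Request:
play_rows(
  commands=[
    {"x": 0.004, "y": 0, "z": -0.003, "wx": 0, "wy": 0, "wz": 0, "grip": 0.3},
    {"x": 0.007, "y": 0, "z": -0.006, "wx": 0, "wy": 0, "wz": 0, "grip": 0.3},
    {"x": 0.008, "y": 0, "z": -0.007, "wx": 0, "wy": 0, "wz": 0, "grip": 0.3},
    {"x": 0.005, "y": 0, "z": -0.004, "wx": 0, "wy": 0, "wz": 0, "grip": 0.3},
    {"x": 0, "y": 0, "z": 0, "wx": 0, "wy": 0, "wz": 0, "grip": 0.3},
  ],
  squeeze=40,
)

```text
clock: 11.88
eef_pos: [484.5, 242.4, 74.1]
eef_rot: [-3.141, -0.872, 1.601]
wrist_force: [0.2, 0.1, -3.1]
finger_gap: 55.8
```

```bash
python3 - <<'E'
from mv import *
to([484,243,72])
p_,d=snap('side','s3');b=cv2.imread('pics/s3.png')
cv2.imwrite('pics/s3c.png',cv2.resize(b[200:370,200:400],None,fx=3.5,fy=3.5,interpolation=cv2.INTER_CUBIC))
E
```

```text
pos [484.5 242.4  74.1] rot [-179.97  -49.97   91.75] gap 55.8 j [-0.    0.5   1.86  1.02  1.12 -0.67] F [ 0.2  0.1 -3.1] t 11.875
tool shift mm [-1.2 -0.5  1.8] len 2.0 
R [[-0.02, 1.0, -0.024], [0.643, 0.031, 0.765], [0.766, -0.0, -0.643]]
```

View pics/s3c.png

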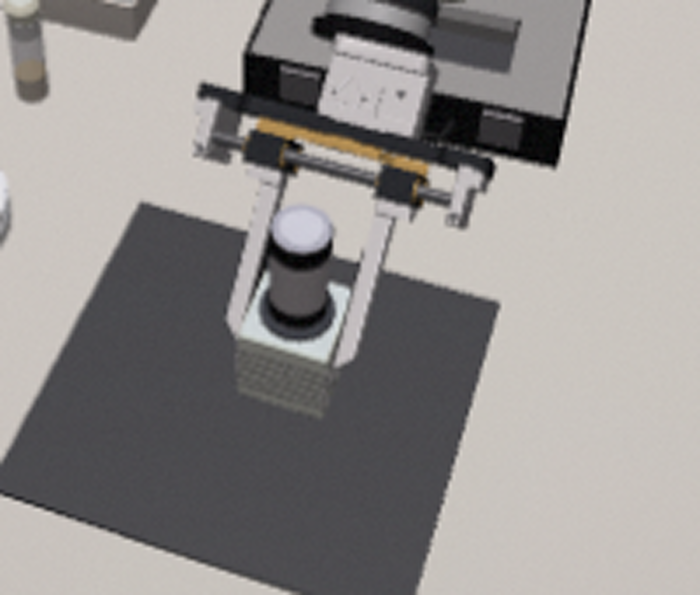

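Request:
play_rows(
  commands=[
    {"x": 0, "y": 0, "z": 0, "wx": 0, "wy": -4, "wz": 0, "grip": 0.3},
    {"x": 0, "y": 0, "z": 0, "wx": 0, "wy": -7, "wz": 0, "grip": 0.3},
    {"x": 0, "y": 0, "z": 0, "wx": 0, "wy": -7, "wz": 0, "grip": 0.3},
    {"x": 0, "y": 0, "z": 0, "wx": 0, "wy": -7, "wz": 0, "grip": 0.3},
    {"x": 0, "y": 0, "z": 0, "wx": 0, "wy": -7, "wz": 0, "grip": 0.3},
    {"x": 0, "y": 0, "z": 0, "wx": 0, "wy": -7, "wz": 0, "grip": 0.3},
    {"x": 0, "y": 0, "z": 0, "wx": 0, "wy": -7, "wz": 0, "grip": 0.3},
    {"x": 0, "y": 0, "z": 0, "wx": 0, "wy": -7, "wz": 0, "grip": 0.3},
    {"x": 0, "y": 0, "z": 0, "wx": 0, "wy": -7, "wz": 0, "grip": 0.3},
    {"x": 0, "y": 0, "z": 0, "wx": 0, "wy": -7, "wz": 0, "grip": 0.3},
    {"x": 0, "y": 0, "z": 0, "wx": 0, "wy": -7, "wz": 0, "grip": 0.3},
    {"x": 0, "y": 0, "z": 0, "wx": 0, "wy": -7, "wz": 0, "grip": 0.3},
    {"x": 0, "y": 0, "z": 0, "wx": 0, "wy": -6, "wz": 0, "grip": 0.3},
    {"x": 0, "y": 0, "z": 0, "wx": 0, "wy": -3, "wz": 0, "grip": 0.3},
    {"x": 0, "y": 0, "z": 0, "wx": 0, "wy": 0, "wz": 0, "grip": 0.3},
  ],
)

```text
clock: 13.8
eef_pos: [483.7, 242.7, 72.3]
eef_rot: [-3.137, 0.699, 1.605]
wrist_force: [-0.9, -0.1, -4.0]
finger_gap: 55.8
```

```bash
python3 - <<'E'
from mv import *
to([484,222,24])
p_,d=snap('side','s4');b=cv2.imread('pics/s4.png')
cv2.imwrite('pics/s4c.png',cv2.resize(b[200:370,200:400],None,fx=3.5,fy=3.5,interpolation=cv2.INTER_CUBIC))
E
```

```text
pos [483.7 242.7  72.3] rot [-179.74   40.04   91.97] gap 55.8 j [ 0.66  0.7   1.42 -0.55  1.5   0.8 ] F [-0.9 -0.1 -4. ] t 13.8
tool shift mm [15.2 -0.2 50.3] len 53.0 
R [[-0.026, 1.0, 0.018], [0.765, 0.031, -0.643], [-0.643, -0.003, -0.766]]
```

View pics/s4c.png

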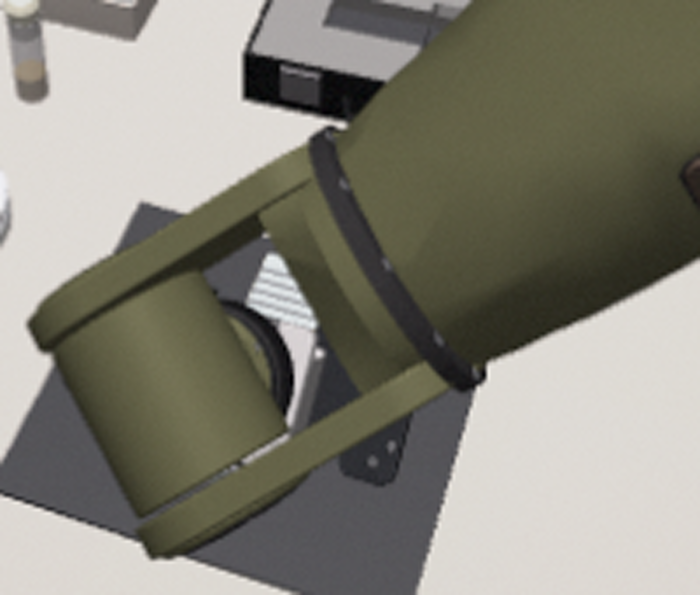

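Request:
play_rows(
  commands=[
    {"x": 0.003, "y": 0, "z": 0.01, "wx": 0, "wy": 0, "wz": 0, "grip": 0.3},
    {"x": 0.003, "y": 0, "z": 0.01, "wx": 0, "wy": 0, "wz": 0, "grip": 0.3},
    {"x": 0.003, "y": 0, "z": 0.01, "wx": 0, "wy": 0, "wz": 0, "grip": 0.3},
    {"x": 0.003, "y": 0, "z": 0.01, "wx": 0, "wy": 0, "wz": 0, "grip": 0.3},
    {"x": 0.003, "y": 0, "z": 0.01, "wx": 0, "wy": 0, "wz": 0, "grip": 0.3},
    {"x": 0.001, "y": 0, "z": 0.0012, "wx": 0, "wy": 0, "wz": 0, "grip": 0.3},
    {"x": 0, "y": 0, "z": 0, "wx": 0, "wy": 0, "wz": 0, "grip": 0.3},
  ],
)

```text
clock: 14.72
eef_pos: [485.0, 221.9, 24.1]
eef_rot: [-3.14, 0.698, 1.603]
wrist_force: [-0.1, 0.3, -3.3]
finger_gap: 55.9
```

Request:
play_rows(
  commands=[
    {"x": 0.001, "y": 0, "z": 0.0012, "wx": 0, "wy": 0, "wz": 0, "grip": 0.3},
    {"x": 0.001, "y": 0, "z": 0.0012, "wx": 0, "wy": 0, "wz": 0, "grip": 0.3},
    {"x": 0.0006, "y": 0, "z": 0.0008, "wx": 0, "wy": 0, "wz": 0, "grip": 0.3},
    {"x": 0, "y": 0, "z": 0, "wx": 0, "wy": 0, "wz": 0, "grip": 0.3},
  ],
)

```text
clock: 15.22
eef_pos: [484.8, 221.7, 19.8]
eef_rot: [-3.14, 0.699, 1.603]
wrist_force: [0.5, -0.1, -3.3]
finger_gap: 55.6
```

Request:
play_rows(
  commands=[
    {"x": 0.0006, "y": 0, "z": 0.0008, "wx": 0, "wy": 0, "wz": 0, "grip": 0.3},
    {"x": 0.0003, "y": 0, "z": 0.0004, "wx": 0, "wy": 0, "wz": 0, "grip": 0.3},
    {"x": 0, "y": 0, "z": 0, "wx": 0, "wy": 0, "wz": 0, "grip": 0.3},
  ],
)

```text
clock: 15.6
eef_pos: [484.9, 221.6, 18.6]
eef_rot: [-3.14, 0.699, 1.603]
wrist_force: [-1.2, 0.9, 1.3]
finger_gap: 55.8
```

Request:
play_rows(
  commands=[
    {"x": 0.0003, "y": 0, "z": 0.0004, "wx": 0, "wy": 0, "wz": 0, "grip": 0.3},
    {"x": 0, "y": 0, "z": 0, "wx": 0, "wy": 0, "wz": 0, "grip": 0.3},
  ],
)

```text
clock: 15.85
eef_pos: [484.9, 221.7, 18.6]
eef_rot: [-3.14, 0.699, 1.602]
wrist_force: [-2.8, 0.7, 7.0]
finger_gap: 56.2
```

Request:
play_rows(
  commands=[
    {"x": 0, "y": 0, "z": 0, "wx": 0, "wy": 0, "wz": 0, "grip": 0.59},
    {"x": 0, "y": 0, "z": 0, "wx": 0, "wy": 0, "wz": 0, "grip": 0.63},
    {"x": 0, "y": 0, "z": 0, "wx": 0, "wy": 0, "wz": 0, "grip": 0.8},
    {"x": 0, "y": 0, "z": 0, "wx": 0, "wy": 0, "wz": 0, "grip": 1},
    {"x": 0, "y": 0, "z": 0, "wx": 0, "wy": 0, "wz": 0, "grip": 1},
  ],
  squeeze=5,
)

```text
clock: 16.48
eef_pos: [484.9, 221.6, 17.9]
eef_rot: [-3.14, 0.699, 1.603]
wrist_force: [0.1, 0.3, 0.8]
finger_gap: 85.7
```

```bash
python3 - <<'E'
from mv import *
to([484,222,24])
from plan import pose
s,a,B=st(); g=a-19*B[:,2];print('grasp',g)
# retreat back along tool 110
A1=a-B[:,2]*110
_,_,q=plan_move(A1,B,4)
P2,R2=pose((g[0],g[1]-19,g[2]),91.9,0,0,100)
plan_move(P2,R2,8,P0=A1,R0=B,q0=q)
E
```

```text
pos [484.9 221.6  17.9] rot [-179.9    40.02   91.83] gap 85.7 j [ 0.63  0.76  1.47 -0.57  1.39  0.84] F [0.1 0.3 0.8] t 16.475
tool shift mm [-3.6 -0.9 -5. ] len 6.0 
R [[-0.025, 1.0, 0.019], [0.765, 0.031, -0.643], [-0.643, -0.001, -0.766]]
grasp [484.53 233.79  32.4 ]
0 shift mm [  0.   -0.  -27.5] q [ 0.66  0.75  1.43 -0.55  1.45  0.83] speedfrac 0.14 c 0.0000 P [484. 239.  39.]
1 shift mm [  0.   -0.  -27.5] q [ 0.68  0.74  1.38 -0.54  1.5   0.82] speedfrac 0.14 c 0.0000 P [484. 257.  60.]
2 shift mm [  0.   -0.  -27.5] q [ 0.7   0.73  1.34 -0.53  1.56  0.81] speedfrac 0.14 c 0.0000 P [483. 275.  81.]
3 shift mm [  0.   -0.  -27.5] q [ 0.72  0.73  1.29 -0.52  1.61  0.8 ] speedfrac 0.16 c 0.0000 P [483. 292. 102.]
turn/row deg [0. 0. 0.] total [0. 0. 0.]
0 shift mm [-8.3 -0.1  5.1] q [ 0.69  0.67  1.35 -0.47  1.53  0.77] speedfrac 0.21 c 0.0000 P [483. 283. 104.]
1 shift mm [-8.7 -0.1  4.4] q [ 0.65  0.61  1.4  -0.42  1.46  0.74] speedfrac 0.20 c 0.0000 P [483. 273. 105.]
2 shift mm [-9.1 -0.1  3.6] q [ 0.61  0.56  1.46 -0.37  1.39  0.69] speedfrac 0.19 c 0.0000 P [483. 263. 106.]
3 shift mm [-9.4 -0.1  2.8] q [ 0.56  0.51  1.51 -0.31  1.32  0.64] speedfrac 0.18 c 0.0000 P [484. 254. 108.]
4 shift mm [-9.6 -0.1  2. ] q [ 0.51  0.46  1.56 -0.24  1.26  0.57] speedfrac 0.17 c 0.0000 P [484. 244. 109.]
5 shift mm [-9.7 -0.1  1.1] q [ 0.46  0.42  1.6  -0.17  1.2   0.5 ] speedfrac 0.19 c 0.0000 P [484. 234. 111.]
6 shift mm [-9.8 -0.1  0.3] q [ 0.41  0.38  1.64 -0.09  1.15  0.41] speedfrac 0.22 c 0.0000 P [484. 224. 112.]
7 shift mm [-9.8 -0.1 -0.6] q [ 0.35  0.35  1.68 -0.    1.11  0.32] speedfrac 0.25 c 0.0000 P [485. 215. 113.]
turn/row deg [-0.02  5.   -0.01] total [-0.1 40.  -0.1]
```

Request:
play_rows(
  commands=[
    {"x": 0, "y": 0, "z": -0.015, "wx": 0, "wy": 0, "wz": 0, "grip": 1},
    {"x": 0, "y": 0, "z": -0.03, "wx": 0, "wy": 0, "wz": 0, "grip": 1},
    {"x": 0, "y": 0, "z": -0.035, "wx": 0, "wy": 0, "wz": 0, "grip": 1},
    {"x": 0, "y": 0, "z": -0.03, "wx": 0, "wy": 0, "wz": 0, "grip": 1},
    {"x": -0.0083, "y": 0, "z": 0.005, "wx": 0, "wy": 5, "wz": 0, "grip": 1},
    {"x": -0.0087, "y": 0, "z": 0.0044, "wx": 0, "wy": 5, "wz": 0, "grip": 1},
    {"x": -0.009, "y": 0, "z": 0.0036, "wx": 0, "wy": 5, "wz": 0, "grip": 1},
    {"x": -0.0094, "y": 0, "z": 0.0028, "wx": 0, "wy": 5, "wz": 0, "grip": 1},
    {"x": -0.0096, "y": 0, "z": 0.002, "wx": 0, "wy": 5, "wz": 0, "grip": 1},
    {"x": -0.0097, "y": 0, "z": 0.001, "wx": 0, "wy": 5, "wz": 0, "grip": 1},
    {"x": -0.0098, "y": 0, "z": 0.0003, "wx": 0, "wy": 5, "wz": 0, "grip": 1},
    {"x": -0.0098, "y": 0, "z": -0.0006, "wx": 0, "wy": 5, "wz": 0, "grip": 1},
    {"x": 0, "y": 0, "z": 0, "wx": 0, "wy": 0, "wz": 0, "grip": 1},
  ],
)

```text
clock: 18.1
eef_pos: [485.6, 214.4, 114.8]
eef_rot: [-3.141, -0.0, 1.6]
wrist_force: [-0.3, -0.4, 0.4]
finger_gap: 94.1
```

```bash
python3 - <<'E'
from mv import *
to([484.5,215,13])
for n in('side','top'): snap(n,n+'5')
a=cv2.imread('pics/top5.png');b=cv2.imread('pics/side5.png')
cv2.imwrite('pics/5.png',np.hstack([cv2.resize(a[190:300,165:265],(400,440)),cv2.resize(b[220:370,200:335],(396,440))]))
E
```

```text
pos [485.6 214.4 114.8] rot [-1.7998e+02 -1.0000e-02  9.1680e+01] gap 94.1 j [0.35 0.35 1.68 0.   1.11 0.32] F [-0.3 -0.4  0.4] t 18.1
tool shift mm [  0.6  -1.1 101.8] len 102.0 
R [[-0.029, 1.0, -0.0], [1.0, 0.029, 0.0], [0.0, -0.0, -1.0]]
```

View pics/5.png

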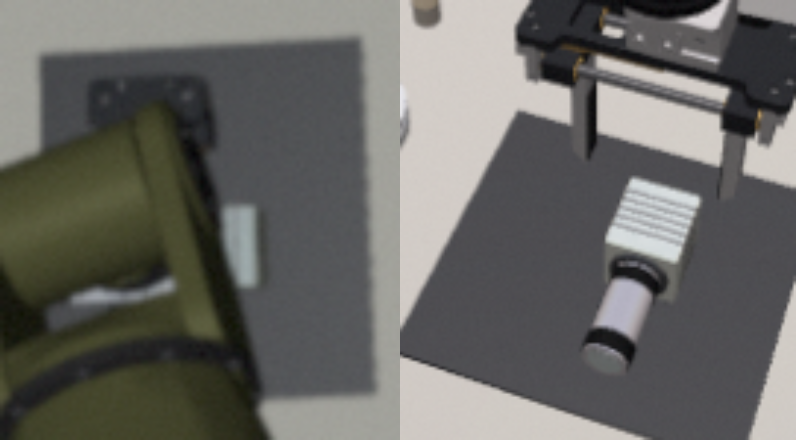

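```bash
python3 - <<'E'
from mv import *
np.set_printoptions(suppress=True,precision=1)
b=cv2.imread('pics/side5.png')
cv2.imwrite('pics/5b.png',cv2.resize(b[270:355,255:315],None,fx=10,fy=7,interpolation=cv2.INTER_CUBIC))
d=np.load('pics/side5.npy');P=cloud('side',d)[260:355,250:320].reshape(-1,3)
m=(P[:,2]>56)&(P[:,2]<66);q=P[m];print(m.sum(),cv2.minAreaRect(q[:,:2].astype(np.float32)),q.min(0),q.max(0),np.median(q,0))
d=np.load('pics/top5.npy');P=cloud('top',d)[235:265,218:232].reshape(-1,3)
m=(P[:,2]>45)&(P[:,2]<80);q=P[m];print(m.sum(),q.min(0),q.max(0),np.median(q,0))
E
```

```text
631 ((485.58514404296875, 216.60177612304688), (56.45615768432617, 62.98917007446289), 2.2108559608459473) [456.9 184.5  56. ] [514.5 248.8  63.3] [484.8 218.8  59.1]
161 [455.9 181.2  46.1] [511.1 207.3  63.9] [488.3 192.2  58.1]
```

View pics/5b.png

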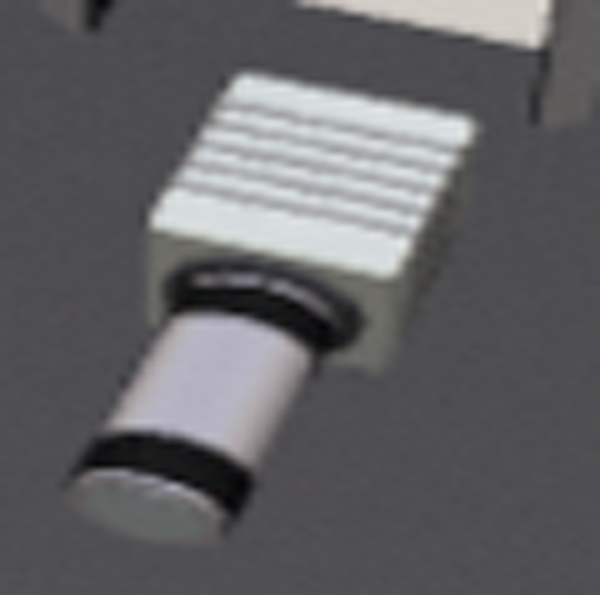

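Request:
play_rows(
  commands=[
    {"x": 0.0005, "y": 0, "z": 0.03, "wx": 0, "wy": 0, "wz": 0, "grip": 1},
    {"x": 0, "y": 0, "z": 0.03, "wx": 0, "wy": 0, "wz": 0, "grip": 1},
    {"x": 0, "y": 0, "z": 0.015, "wx": 0, "wy": 0, "wz": 0, "grip": 1},
    {"x": 0, "y": 0, "z": 0.0055, "wx": 0, "wy": 0, "wz": 0, "grip": 1},
    {"x": 0, "y": 0, "z": 0, "wx": 0, "wy": 0, "wz": 0, "grip": 0.68},
    {"x": 0, "y": 0, "z": 0, "wx": 0, "wy": 0, "wz": 0, "grip": 0.64},
    {"x": 0, "y": 0, "z": 0, "wx": 0, "wy": 0, "wz": 0, "grip": 0.3},
    {"x": 0, "y": 0, "z": 0, "wx": 0, "wy": 0, "wz": 0, "grip": 0.3},
    {"x": 0, "y": 0, "z": 0, "wx": 0, "wy": 0, "wz": 0, "grip": 0.3},
    {"x": 0, "y": 0, "z": 0, "wx": 0, "wy": 0, "wz": 0, "grip": 0.3},
  ],
  squeeze=45,
)

```text
clock: 19.45
eef_pos: [485.2, 215.5, 33.5]
eef_rot: [-3.141, 0.0, 1.602]
wrist_force: [-1.5, 0.2, 4.8]
finger_gap: 55.9
```

```bash
python3 - <<'E'
from mv import *
from plan import pose
s,a,B=st(); to(a)
A1=a+np.array([0,0,110])
_,_,q=plan_move(A1,B,4)
P2,R2=pose((460,-92,170),4.6,0,0,0)
plan_move(P2,R2,12,P0=A1,R0=B,q0=q)
E
```

```text
pos [485.2 215.5  33.5] rot [-179.94    0.02   91.76] gap 55.9 j [0.35 0.47 1.73 0.   0.95 0.32] F [-1.5  0.2  4.8] t 19.45
tool shift mm [0. 0. 0.] len 0.0 
R [[-0.031, 1.0, -0.001], [1.0, 0.031, -0.0], [-0.0, -0.001, -1.0]]
0 shift mm [ -0.   -0.  -27.5] q [0.35 0.43 1.71 0.   1.   0.32] speedfrac 0.15 c 0.0000 P [485. 216.  61.]
1 shift mm [ -0.   -0.  -27.5] q [0.35 0.39 1.69 0.   1.06 0.32] speedfrac 0.15 c 0.0000 P [485. 216.  88.]
2 shift mm [ -0.   -0.  -27.5] q [0.35 0.35 1.67 0.   1.12 0.32] speedfrac 0.15 c 0.0000 P [485. 216. 116.]
3 shift mm [ -0.   -0.  -27.5] q [0.35 0.32 1.65 0.   1.18 0.32] speedfrac 0.15 c 0.0000 P [485. 216. 143.]
turn/row deg [0. 0. 0.] total [0. 0. 0.]
0 shift mm [-25.6  -2.9  -0.6] q [0.3  0.29 1.68 0.   1.17 0.4 ] speedfrac 0.21 c 0.0000 P [483. 190. 144.]
1 shift mm [-25.7   0.4  -0.6] q [0.26 0.27 1.71 0.   1.16 0.48] speedfrac 0.20 c 0.0000 P [481. 164. 145.]
2 shift mm [-25.5   3.6  -0.6] q [0.21 0.25 1.73 0.   1.16 0.56] speedfrac 0.20 c 0.0000 P [479. 139. 145.]
3 shift mm [-24.8   6.8  -0.6] q [0.16 0.23 1.76 0.   1.16 0.63] speedfrac 0.
[... 285 characters left out ...]
   0.19  1.8   0.    1.15  0.86] speedfrac 0.19 c 0.0000 P [471.  36. 148.]
7 shift mm [-18.4  18.   -0.6] q [-0.06  0.18  1.81  0.    1.15  0.93] speedfrac 0.20 c 0.0000 P [468.  11. 148.]
8 shift mm [-16.   20.2  -0.6] q [-0.11  0.17  1.81  0.    1.15  1.  ] speedfrac 0.20 c 0.0000 P [466. -15. 149.]
9 shift mm [-13.3  22.   -0.6] q [-0.17  0.17  1.82  0.    1.15  1.07] speedfrac 0.20 c 0.0000 P [464. -41. 150.]
10 shift mm [-10.4  23.5  -0.6] q [-0.22  0.17  1.81  0.    1.16  1.14] speedfrac 0.20 c 0.0000 P [462. -66. 150.]
11 shift mm [-7.3 24.6 -0.6] q [-0.28  0.18  1.81 -0.    1.16  1.22] speedfrac 0.20 c 0.0000 P [460. -92. 151.]
turn/row deg [-0.    0.    7.26] total [-0.   0.1 87.2]
```

Request:
play_rows(
  commands=[
    {"x": 0, "y": 0, "z": -0.012, "wx": 0, "wy": 0, "wz": 0, "grip": 0.3},
    {"x": 0, "y": 0, "z": -0.033, "wx": 0, "wy": 0, "wz": 0, "grip": 0.3},
    {"x": 0, "y": 0, "z": -0.033, "wx": 0, "wy": 0, "wz": 0, "grip": 0.3},
    {"x": 0, "y": 0, "z": -0.032, "wx": 0, "wy": 0, "wz": 0, "grip": 0.3},
    {"x": -0.0256, "y": -0.0029, "z": 0, "wx": 0, "wy": 0, "wz": 7.26, "grip": 0.3},
    {"x": -0.0257, "y": 0.0004, "z": 0, "wx": 0, "wy": 0, "wz": 7.26, "grip": 0.3},
    {"x": -0.0255, "y": 0.0036, "z": 0, "wx": 0, "wy": 0, "wz": 7.26, "grip": 0.3},
    {"x": -0.0248, "y": 0.0068, "z": 0, "wx": 0, "wy": 0, "wz": 7.26, "grip": 0.3},
    {"x": -0.0237, "y": 0.0099, "z": 0, "wx": 0, "wy": 0, "wz": 7.26, "grip": 0.3},
    {"x": -0.0223, "y": 0.0128, "z": 0, "wx": 0, "wy": 0, "wz": 7.26, "grip": 0.3},
    {"x": -0.0205, "y": 0.0155, "z": 0, "wx": 0, "wy": 0, "wz": 7.26, "grip": 0.3},
    {"x": -0.0184, "y": 0.018, "z": 0, "wx": 0, "wy": 0, "wz": 7.26, "grip": 0.3},
    {"x": -0.016, "y": 0.0202, "z": 0, "wx": 0, "wy": 0, "wz": 7.26, "grip": 0.3},
    {"x": -0.0133, "y": 0.022, "z": 0, "wx": 0, "wy": 0, "wz": 7.26, "grip": 0.3},
    {"x": -0.0104, "y": 0.0235, "z": 0, "wx": 0, "wy": 0, "wz": 7.26, "grip": 0.3},
    {"x": -0.0073, "y": 0.0246, "z": 0, "wx": 0, "wy": 0, "wz": 7.26, "grip": 0.3},
    {"x": 0, "y": 0, "z": 0, "wx": 0, "wy": 0, "wz": 0, "grip": 0.3},
  ],
)

```text
clock: 21.58
eef_pos: [459.7, -93.0, 143.6]
eef_rot: [3.141, 0.002, 0.078]
wrist_force: [-0.2, 0.4, -3.2]
finger_gap: 55.6
```

```bash
python3 - <<'E'
from mv import *
to([460,-92,80])
for n in('side','top'): snap(n,n+'6')
a=cv2.imread('pics/top6.png');b=cv2.imread('pics/side6.png')
cv2.imwrite('pics/6.png',np.hstack([cv2.resize(a[170:300,280:400],(400,433)),cv2.resize(b[100:245,260:390],(390,433))]))
E
```

```text
pos [459.7 -93.  143.6] rot [1.7998e+02 9.0000e-02 4.4900e+00] gap 55.6 j [-0.28  0.19  1.82 -0.    1.14  1.22] F [-0.2  0.4 -3.2] t 21.575
tool shift mm [ 0.5 -1.  63.6] len 64.0 
R [[0.997, 0.078, -0.002], [0.078, -0.997, -0.0], [-0.002, 0.0, -1.0]]
```

View pics/6.png

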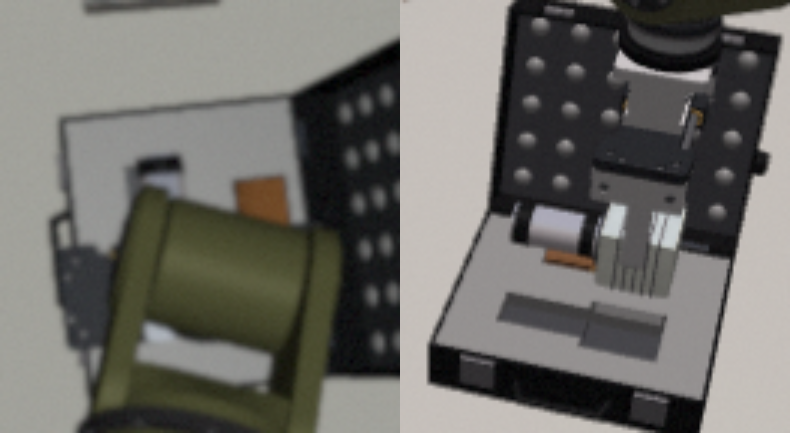

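```bash
python3 - <<'E'
from mv import *
np.set_printoptions(suppress=True,precision=1)
for n in('side','top'):
    d=np.load(f'pics/{n}6.npy');C=cloud(n,d);P=C.reshape(-1,3)
    a=np.array([459.7,-93,142]);R=Ro.from_euler('z',4.5,degrees=True).as_matrix()
    L=(P-a)@R
    m=(np.abs(L[:,2])<22)&(np.abs(L[:,1])<24)&(L[:,0]>36)&(L[:,0]<125)
    t=L[m];print(n,'tube',m.sum(),t.min(0),t.max(0),np.percentile(t[:,0],[1,50,97,99]))
    m=(np.abs(L[:,2])<35)&(np.abs(L[:,1])<34)&(L[:,0]>-45)&(L[:,0]<45)
    t=L[m];print(' body',m.sum(),t.min(0),t.max(0),np.percentile(t[:,0],[1,3,97,99]))
b=cv2.imread('pics/side6.png')
cv2.imwrite('pics/6b.png',cv2.resize(b[160:205,290:360],None,fx=11,fy=11,interpolation=cv2.INTER_CUBIC))
E
```

```text
side tube 394 [ 36.1  -9.  -13.7] [107.2  23.1  19.6] [ 36.9  71.2 104.4 106.2]
 body 651 [-31.6 -21.3 -29.8] [44.9 33.9 29.8] [-31.4 -31.1  42.   44.2]
top tube 141 [ 70.4 -16.2  -1.5] [104.9  18.   19.7] [ 70.7  91.3 104.1 104.8]Traceback (most recent call last):
  File "<stdin>", line 10, in <module>
    return umr_minimum(a, axis, None, out, keepdims, initial, where)
ValueError: zero-size array to reduction operation minimum which has no identity
```

Request:
play_rows(
  commands=[
    {"x": 0.0009, "y": -0.001, "z": 0.025, "wx": 0, "wy": 0, "wz": 0, "grip": 0.3},
    {"x": 0, "y": 0, "z": 0.025, "wx": 0, "wy": 0, "wz": 0, "grip": 0.3},
    {"x": 0, "y": 0, "z": 0.012, "wx": 0, "wy": 0, "wz": 0, "grip": 0.3},
    {"x": 0, "y": 0, "z": 0.003, "wx": 0, "wy": 0, "wz": 0, "grip": 0.3},
    {"x": 0, "y": 0, "z": 0.003, "wx": 0, "wy": 0, "wz": 0, "grip": 0.3},
    {"x": 0, "y": 0, "z": 0, "wx": 0, "wy": 0, "wz": 0, "grip": 0.3},
  ],
  squeeze=55,
)

```text
clock: 22.42
eef_pos: [461.0, -91.0, 75.8]
eef_rot: [3.141, 0.001, 0.081]
wrist_force: [-0.2, -1.5, -3.0]
finger_gap: 55.5
```

```bash
python3 - <<'E'
from mv import *
to([460.5,-91.9,51.5])
for n in('side','top'): snap(n,n+'7')
a=cv2.imread('pics/top7.png');b=cv2.imread('pics/side7.png')
cv2.imwrite('pics/7.png',np.hstack([cv2.resize(a[170:300,280:400],(300,325)),cv2.resize(b[160:235,280:380],(480,360))[:325]]))
E
```

```text
pos [461.  -91.   75.8] rot [1.7997e+02 4.0000e-02 4.6600e+00] gap 55.5 j [-0.27  0.28  1.87 -0.    0.98  1.22] F [-0.2 -1.5 -3. ] t 22.425
tool shift mm [-0.6  0.9 24.3] len 24.0 
R [[0.997, 0.081, -0.001], [0.081, -0.997, -0.001], [-0.001, 0.001, -1.0]]
```

View pics/7.png

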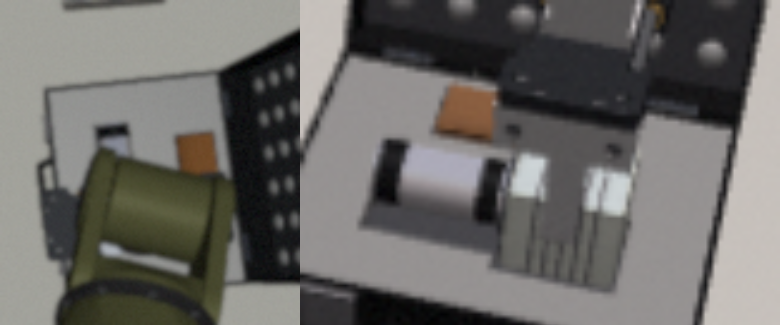

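Request:
play_rows(
  commands=[
    {"x": -0.0003, "y": 0.0006, "z": 0.003, "wx": 0, "wy": 0, "wz": 0, "grip": 0.3},
    {"x": 0, "y": 0, "z": 0.003, "wx": 0, "wy": 0, "wz": 0, "grip": 0.3},
    {"x": 0, "y": 0, "z": 0, "wx": 0, "wy": 0, "wz": 0, "grip": 0.3},
  ],
)

```text
clock: 22.9
eef_pos: [460.6, -91.9, 69.3]
eef_rot: [3.141, 0.001, 0.081]
wrist_force: [0.1, -3.7, -3.6]
finger_gap: 55.7
```

Request:
play_rows(
  commands=[
    {"x": 0, "y": 0, "z": 0.002, "wx": 0, "wy": 0, "wz": 0, "grip": 0.3},
    {"x": 0, "y": 0, "z": 0, "wx": 0, "wy": 0, "wz": 0, "grip": 0.3},
  ],
)

```text
clock: 23.15
eef_pos: [460.9, -91.9, 68.1]
eef_rot: [3.141, 0.0, 0.081]
wrist_force: [-2.4, -2.3, 8.2]
finger_gap: 55.7
```

Request:
play_rows(
  commands=[
    {"x": 0, "y": 0, "z": 0.002, "wx": 0, "wy": 0, "wz": 0, "grip": 0.3},
    {"x": 0, "y": 0, "z": 0, "wx": 0, "wy": 0, "wz": 0, "grip": 0.3},
  ],
)

```text
clock: 23.4
eef_pos: [461.3, -91.9, 66.8]
eef_rot: [3.14, -0.001, 0.081]
wrist_force: [-3.9, -1.2, 16.6]
finger_gap: 55.5
```

Request:
play_rows(
  commands=[
    {"x": -0.0005, "y": 0, "z": 0.002, "wx": 0, "wy": 0, "wz": 0, "grip": 0.3},
    {"x": 0, "y": 0, "z": 0, "wx": 0, "wy": 0, "wz": 0, "grip": 0.3},
  ],
)

```text
clock: 23.65
eef_pos: [461.5, -91.9, 64.7]
eef_rot: [3.14, -0.003, 0.081]
wrist_force: [2.1, -0.8, 9.2]
finger_gap: 55.5
```

Request:
play_rows(
  commands=[
    {"x": 0, "y": 0, "z": 0.002, "wx": 0, "wy": 0, "wz": 0, "grip": 0.3},
    {"x": 0, "y": 0, "z": 0, "wx": 0, "wy": 0, "wz": 0, "grip": 0.3},
  ],
)

```text
clock: 23.9
eef_pos: [461.4, -91.8, 62.5]
eef_rot: [3.14, -0.002, 0.081]
wrist_force: [3.1, -0.3, 7.3]
finger_gap: 55.7
```

```bash
python3 - <<'E'
from mv import *
to([460.5,-91.9,51.5])
for n in('side',): snap(n,n+'8')
b=cv2.imread('pics/side8.png')
cv2.imwrite('pics/8.png',cv2.resize(b[160:235,280:380],(800,600),interpolation=cv2.INTER_CUBIC))
d=np.load('pics/side8.npy')
P=cloud('side',d).reshape(-1,3);a=np.array([460.6,-91.9,66]);R=Ro.from_euler('z',4.6,degrees=True).as_matrix();L=(P-a)@R
m=(np.abs(L[:,1])<18)&(L[:,0]>40)&(L[:,0]<102)&(L[:,2]>0)
t=L[m]
for lo,hi in((40,60),(60,80),(80,100)):
    k=t[(t[:,0]>lo)&(t[:,0]<hi)];print(lo,np.percentile(k[:,2],[90,97]).round(1)+66)
E
```

```text
pos [461.4 -91.8  62.5] rot [ 1.7992e+02 -1.3000e-01  4.6500e+00] gap 55.7 j [-0.27  0.3   1.88 -0.    0.95  1.22] F [ 3.1 -0.3  7.3] t 23.9
tool shift mm [-1. -0. 11.] len 11.0 
R [[0.997, 0.081, 0.002], [0.081, -0.997, -0.001], [0.002, 0.001, -1.0]]
40 [78.2 79.4]
60 [78.3 80.2]
80 [78.2 78.9]
```

View pics/8.png

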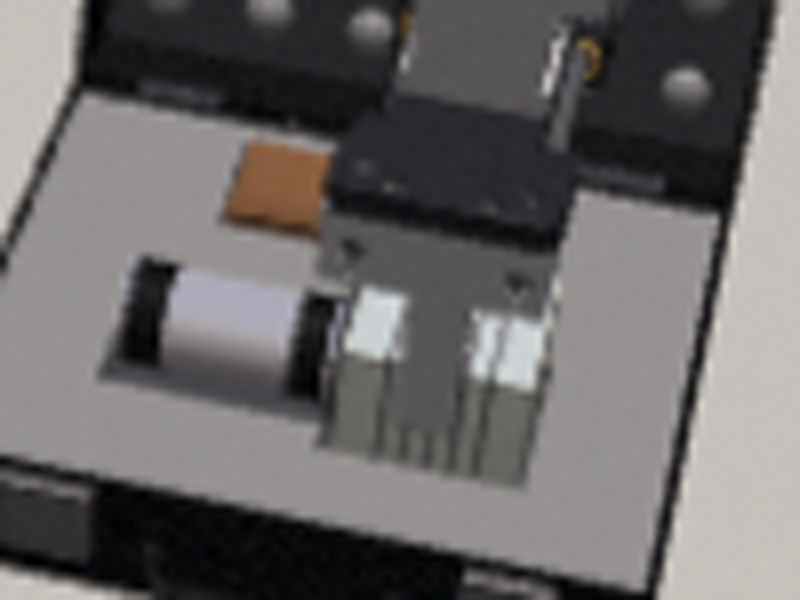

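Request:
play_rows(
  commands=[
    {"x": 0.0004, "y": 0, "z": 0.003, "wx": 0, "wy": 0, "wz": 0, "grip": 0.3},
    {"x": 0, "y": 0, "z": 0, "wx": 0, "wy": 0, "wz": 0, "grip": 0.3},
  ],
)

```text
clock: 24.2
eef_pos: [461.6, -91.8, 59.3]
eef_rot: [3.14, -0.002, 0.081]
wrist_force: [2.9, -1.2, 5.5]
finger_gap: 55.9
```

Request:
play_rows(
  commands=[
    {"x": 0, "y": 0, "z": 0.003, "wx": 0, "wy": 0, "wz": 0, "grip": 0.3},
    {"x": 0, "y": 0, "z": 0, "wx": 0, "wy": 0, "wz": 0, "grip": 0.3},
  ],
)

```text
clock: 24.45
eef_pos: [461.6, -91.8, 56.3]
eef_rot: [3.14, -0.002, 0.081]
wrist_force: [2.2, -1.2, 5.1]
finger_gap: 56.0
```

Request:
play_rows(
  commands=[
    {"x": 0, "y": 0, "z": 0.002, "wx": 0, "wy": 0, "wz": 0, "grip": 0.3},
    {"x": 0, "y": 0, "z": 0, "wx": 0, "wy": 0, "wz": 0, "grip": 0.3},
  ],
)

```text
clock: 24.7
eef_pos: [461.6, -91.8, 54.4]
eef_rot: [3.14, -0.002, 0.081]
wrist_force: [1.9, -0.8, 6.9]
finger_gap: 55.8
```

Request:
play_rows(
  commands=[
    {"x": 0, "y": 0, "z": 0.0015, "wx": 0, "wy": 0, "wz": 0, "grip": 0.3},
    {"x": 0, "y": 0, "z": 0, "wx": 0, "wy": 0, "wz": 0, "grip": 0.3},
  ],
)

```text
clock: 24.95
eef_pos: [461.7, -91.8, 52.9]
eef_rot: [3.14, -0.002, 0.081]
wrist_force: [0.8, -0.9, 8.4]
finger_gap: 55.5
```

Request:
play_rows(
  commands=[
    {"x": 0, "y": 0, "z": 0.001, "wx": 0, "wy": 0, "wz": 0, "grip": 0.3},
    {"x": 0, "y": 0, "z": 0, "wx": 0, "wy": 0, "wz": 0, "grip": 0.3},
  ],
)

```text
clock: 25.2
eef_pos: [461.6, -91.8, 52.0]
eef_rot: [3.14, -0.002, 0.081]
wrist_force: [0.4, -1.5, 9.3]
finger_gap: 55.7
```

Request:
play_rows(
  commands=[
    {"x": 0, "y": 0, "z": 0.0005, "wx": 0, "wy": 0, "wz": 0, "grip": 0.3},
    {"x": 0, "y": 0, "z": 0, "wx": 0, "wy": 0, "wz": 0, "grip": 0.3},
  ],
)

```text
clock: 25.45
eef_pos: [461.7, -91.9, 51.6]
eef_rot: [3.14, -0.002, 0.081]
wrist_force: [0.9, -1.6, 9.7]
finger_gap: 55.4
```

Request:
play_rows(
  commands=[
    {"x": 0, "y": 0, "z": 0.0008, "wx": 0, "wy": 0, "wz": 0, "grip": 0.3},
    {"x": 0, "y": 0, "z": 0, "wx": 0, "wy": 0, "wz": 0, "grip": 0.3},
  ],
)

```text
clock: 25.7
eef_pos: [461.7, -91.9, 51.5]
eef_rot: [3.14, -0.002, 0.081]
wrist_force: [-3.6, -0.7, 20.8]
finger_gap: 55.7
```

Request:
play_rows(
  commands=[
    {"x": 0, "y": 0, "z": 0.0005, "wx": 0, "wy": 0, "wz": 0, "grip": 0.3},
    {"x": 0, "y": 0, "z": 0, "wx": 0, "wy": 0, "wz": 0, "grip": 0.3},
  ],
)

```text
clock: 25.95
eef_pos: [461.8, -91.9, 51.5]
eef_rot: [3.14, -0.002, 0.081]
wrist_force: [-8.3, 0.1, 28.7]
finger_gap: 55.6
```

Request:
play_rows(
  commands=[
    {"x": 0, "y": 0, "z": -0.0011, "wx": 0, "wy": 0, "wz": 0, "grip": 0.3},
    {"x": 0, "y": 0, "z": 0, "wx": 0, "wy": 0, "wz": 0, "grip": 0.6},
    {"x": 0, "y": 0, "z": 0, "wx": 0, "wy": 0, "wz": 0, "grip": 0.64},
    {"x": 0, "y": 0, "z": 0, "wx": 0, "wy": 0, "wz": 0, "grip": 0.85},
    {"x": 0, "y": 0, "z": 0, "wx": 0, "wy": 0, "wz": 0, "grip": 0.85},
    {"x": 0, "y": 0, "z": -0.01, "wx": 0, "wy": 0, "wz": 0, "grip": 0.85},
    {"x": 0, "y": 0, "z": -0.03, "wx": 0, "wy": 0, "wz": 0, "grip": 0.85},
    {"x": 0, "y": 0, "z": -0.04, "wx": 0, "wy": 0, "wz": 0, "grip": 0.85},
    {"x": 0, "y": 0, "z": -0.05, "wx": 0, "wy": 0, "wz": 0, "grip": 0.85},
    {"x": 0, "y": 0, "z": -0.05, "wx": 0, "wy": 0, "wz": 0, "grip": 0.85},
    {"x": 0, "y": 0, "z": -0.05, "wx": 0, "wy": 0, "wz": 0, "grip": 0.85},
  ],
)

```text
clock: 27.32
eef_pos: [460.3, -91.4, 282.6]
eef_rot: [3.141, 0.001, 0.081]
wrist_force: [-0.1, -0.7, 0.6]
finger_gap: 80.3
```

```bash
python3 - <<'E'
from mv import *
np.set_printoptions(suppress=True,precision=1)
to([460.5,-91.9,51.5])
for n in('side',): snap(n,n+'9')
b=cv2.imread('pics/side9.png')
cv2.imwrite('pics/9.png',cv2.resize(b[85:245,240:410],(637,600),interpolation=cv2.INTER_CUBIC))
d=np.load('pics/side9.npy')
P=cloud('side',d).reshape(-1,3);a=np.array([461,-91.9,0]);R=Ro.from_euler('z',4.6,degrees=True).as_matrix();L=(P-a)@R
for lo,hi,w in((-28,-15,22),(-15,0,22),(0,15,22),(15,28,22),(40,60,6),(60,80,6),(80,100,6)):
    k=L[(L[:,0]>lo)&(L[:,0]<hi)&(np.abs(L[:,1])<w)&(L[:,2]>55)&(L[:,2]<95)];print(lo,len(k),np.percentile(k[:,2],[50,90]))
k=L[(np.abs(L[:,0])<50)&(np.abs(L[:,1])<40)&(L[:,2]>73)&(L[:,2]<95)];print(k.min(0),k.max(0))
k=L[(np.abs(L[:,0])<28)&(np.abs(L[:,1])<25)&(L[:,2]>70)&(L[:,2]<95)];A=np.c_[k[:,:2],np.ones(len(k))];print('plane',np.linalg.lstsq(A,k[:,2],rcond=None)[0].round(4))
k=L[(L[:,0]>-80)&(L[:,0]<130)&(L[:,1]>40)&(L[:,1]<60)];print('foam',np.median(k[:,2]))
E
```

```text
pos [460.3 -91.4 282.6] rot [180.    0.    4.6] gap 80.3 j [-0.3  0.1  1.6 -0.   1.5  1.2] F [-0.1 -0.7  0.6] t 27.325
tool shift mm [  0.3   0.4 231.1] len 231.0 
R [[0.997, 0.081, -0.001], [0.081, -0.997, -0.001], [-0.001, 0.001, -1.0]]
-28 59 [77.2 79. ]
-15 68 [77.2 79.2]
0 67 [77.4 79.1]
15 57 [77.4 79.2]
40 21 [66.3 67.7]
60 17 [65.5 67.7]
80 18 [66.7 68.5]
[-30.6 -28.6  73. ] [33.8 32.9 80.7]
plane [-0.  -0.  77.2]
foam 443.4009027666527
```

View pics/9.png

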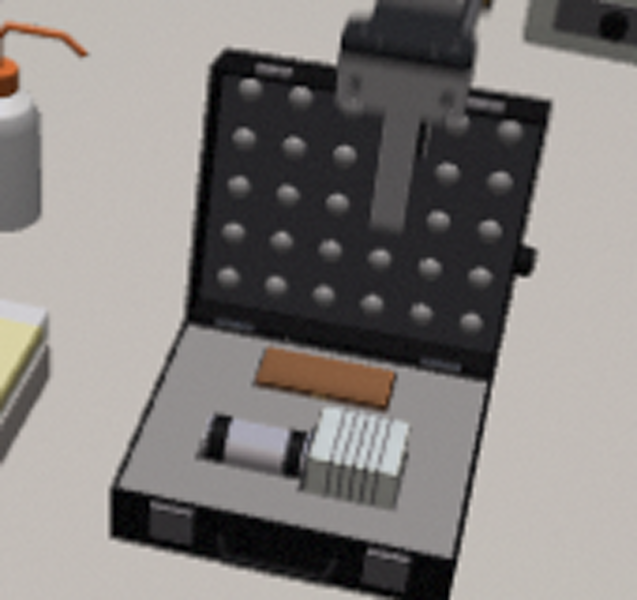

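```bash
python3 - <<'E'
from h import *
np.set_printoptions(suppress=True,precision=1)
R=Ro.from_euler('z',4.6,degrees=True).as_matrix();h=np.array([508.5,-218.6,48])
for u,v,z in [(550,8,245),(630,515,245),(645,5,239),(722,505,239)]:
    w=px2w('top',290+u/5,180+v/5,z=z);print(w,(w-h)@R)
# side: rim corners free edge c4 (165,15) outer? inner corner
for u,v,z in [(160,35,245),(500,95,245)]:
    w=px2w('side',260+u/4,95+v/4,z=z);print('side',w,(w-h)@R)
d=np.load('pics/top0.npy');C=cloud('top',d);L=(C-h)@R
for u,v in [(405,190),(412,230),(418,270),(400,230),(395,230),(390,230),(410,200),(425,230)]: print(u,v,L[v,u])
d=np.load('pics/side9.npy');C=cloud('side',d);L=((C-h)@R).reshape(-1,3)
k=L[(np.abs(L[:,0])<110)&(L[:,1]<-2)&(L[:,1]>-60)&(L[:,2]>20)&(L[:,2]<190)];print(len(k))
for a in range(20,200,20):
    q=k[(k[:,2]>a)&(k[:,2]<a+20)]
    if len(q): print(a,np.percentile(q[:,1],[10,50,90]))
E
```

```text
[ 629.8 -248.4  245. ] [118.5 -39.4 197. ]
[ 394.9 -269.6  245. ] [-117.3  -41.7  197. ]
[ 631.7 -295.5  239. ] [116.6 -86.5 191. ]
[ 398.1 -313.9  239. ] [-117.7  -86.2  191. ]
side [ 619.5 -242.7  245. ] [108.7 -32.9 197. ]
side [ 395.7 -256.7  245. ] [-115.4  -28.9  197. ]
405 190 [ 97.8 -49.  194.3]
412 230 [  2.9 -51.9 192. ]
418 270 [-89.2 -52.  192.3]
400 230 [ 13.  -50.9  96.9]
395 230 [ 17.  -47.5  62. ]
390 230 [ 20.6 -41.6  33.6]
410 200 [ 73.5 -58.3 190.6]
425 230 [  0.2 -84.1 186.3]
2701
20 [-43.4 -39.8 -35.6]
40 [-47.1 -43.2 -39.4]
60 [-52.  -48.4 -44.7]
80 [-55.6 -51.7 -48. ]
100 [-59.1 -56.2 -53.4]
120 [-59.6 -57.8 -54.2]
140 [-59.7 -59.4 -58.6]
160 [-59.3 -59.3 -59. ]
180 [-45.7 -45.7 -45.7]
```

```bash
cat > lid.py <<'E'
from mv import *; from plan import pose
R=Ro.from_euler('z',4.6,degrees=True).as_matrix();h=np.array([508.5,-218.6,48])
def pt(phi,off=0,r=170):
    y=r*np.cos(phi)-(50+off)*np.sin(phi);z=r*np.sin(phi)+(50+off)*np.cos(phi)
    return h+R@np.array([0,y,z])
E
python3 - <<'E'
from lid import *
th=40
_,Rt=pose((0,0,0),94.6,th,0,0)
print(Rt.round(3).tolist())
s,a,B=st()
A1=h+R@np.array([0,-150,300.]);q=s['joints']
_,_,q=plan_move(A1,Rt,14,q0=q)
A2=pt(1.77,30);print('A2');_,_,q=plan_move(A2,Rt,5,P0=A1,R0=Rt,q0=q)
P0=A2
for phi in np.r_[1.77:0:-.2, 0]:
    P=pt(phi,5);qn,c=ik(P,Rt,p,q);print('%.2f'%phi,P.round(0),'tool',(Rt.T@(P-P0)).round(1),qn.round(2),c.round(4));q=qn;P0=P
E
```

```text
[[-0.061, 0.997, -0.052], [0.764, 0.08, 0.641], [0.643, -0.0, -0.766]]
0 shift mm [ 2.6 20.  -4.1] q [-0.34  0.07  1.6   0.05  1.46  1.04] speedfrac 0.46 c 0.0000 P [ 466. -112.  293.]
1 shift mm [ 0.6 20.  -4.8] q [-0.41  0.08  1.57  0.11  1.46  0.86] speedfrac 0.46 c 0.0000 P [ 470. -131.  298.]
2 shift mm [-1.3 19.8 -5.6] q [-0.47  0.1   1.54  0.17  1.48  0.68] speedfrac 0.45 c 0.0000 P [ 474. -151.  302.]
3 shift mm [-3.1 19.3 -6.5] q [-0.53  0.13  1.51  0.22  1.51  0.51] speedfrac 0.43 c 0.0000 P [ 479. -171.  306.]
4 shift mm [-4.9 18.6 -7.4] q [-0.59  0.17  1.46  0.27  1.55  0.35] speedfrac 0.41 c 0.0000 P [ 483. -190.  310.]
5 shift mm [-6.5 17.7 -8.4] q [-0.64  0.22  1.4   0.32  1.6   0.2 ] speedfrac 0.39 c 0.0000 P [ 487. -210.  314.]
6 shift mm [-8.  16.5 -9.3] q [-0.68  0.28  1.34  0.36  1.66  0.06] speedfrac 0.36 c 0.0000 P [ 491. -230.  319.]
7 shift mm [ -9.3  15.2 -10.3] q [-0.72  0.34  1.26  0.39  1.72 -0.08] speedfrac 0.34 c 0.0000 P [ 495. -250.  323.]
8 shift mm [-10.5  13.7 -11.2] q [-0.75  0.4   1.18  0.42  1.8  -0.2 ] speedfrac 0.31 c 0.0000 P [ 500. -269.  327
[... 1454 characters left out ...]

1.37 [ 510. -239.  226.] tool [31.5  0.  16.7] [-0.72  0.6   1.19  0.48  1.86 -0.79] 0.0
1.17 [ 507. -203.  226.] tool [27.6 -0.  22.6] [-0.68  0.55  1.28  0.5   1.81 -0.77] 0.0
0.97 [ 504. -168.  219.] tool [22.6  0.  27.6] [-0.64  0.5   1.36  0.51  1.76 -0.75] 0.0
0.77 [ 502. -135.  206.] tool [16.6 -0.  31.6] [-0.6   0.47  1.44  0.53  1.7  -0.74] 0.0
0.57 [ 499. -106.  186.] tool [10.  -0.  34.2] [-0.56  0.46  1.51  0.54  1.63 -0.74] 0.0
0.37 [497. -80. 161.] tool [ 3.   0.  35.5] [-0.53  0.46  1.57  0.56  1.56 -0.74] 0.0
0.17 [496. -61. 131.] tool [-4.1 -0.  35.4] [-0.5   0.48  1.62  0.57  1.49 -0.76] 0.0
0.00 [495. -49. 103.] tool [-9. -0. 29.] [-0.48  0.51  1.65  0.58  1.43 -0.78] 0.0
```

Request:
play_rows(
  commands=[
    {"x": 0.0026, "y": 0.02, "z": -0.004, "wx": 2.27, "wy": 2.22, "wz": -6.13, "grip": 0},
    {"x": 0.0006, "y": 0.02, "z": -0.005, "wx": 2.27, "wy": 2.22, "wz": -6.13, "grip": 0},
    {"x": -0.0013, "y": 0.02, "z": -0.0056, "wx": 2.27, "wy": 2.22, "wz": -6.13, "grip": 0},
    {"x": -0.003, "y": 0.0193, "z": -0.0065, "wx": 2.27, "wy": 2.22, "wz": -6.13, "grip": 0},
    {"x": -0.005, "y": 0.0186, "z": -0.0074, "wx": 2.27, "wy": 2.22, "wz": -6.13, "grip": 0},
    {"x": -0.0065, "y": 0.0177, "z": -0.0084, "wx": 2.27, "wy": 2.22, "wz": -6.13, "grip": 0},
    {"x": -0.008, "y": 0.0165, "z": -0.0093, "wx": 2.27, "wy": 2.22, "wz": -6.13, "grip": 0},
    {"x": -0.0093, "y": 0.0152, "z": -0.0103, "wx": 2.27, "wy": 2.22, "wz": -6.13, "grip": 0},
    {"x": -0.0105, "y": 0.0137, "z": -0.0112, "wx": 2.27, "wy": 2.22, "wz": -6.13, "grip": 0},
    {"x": -0.0114, "y": 0.0121, "z": -0.0122, "wx": 2.27, "wy": 2.22, "wz": -6.13, "grip": 0},
    {"x": -0.0121, "y": 0.0103, "z": -0.0131, "wx": 2.27, "wy": 2.22, "wz": -6.13, "grip": 0},
    {"x": -0.0126, "y": 0.0085, "z": -0.0139, "wx": 2.27, "wy": 2.22, "wz": -6.13, "grip": 0},
    {"x": -0.0128, "y": 0.0066, "z": -0.0147, "wx": 2.27, "wy": 2.22, "wz": -6.13, "grip": 0},
    {"x": -0.0129, "y": 0.0046, "z": -0.0154, "wx": 2.27, "wy": 2.22, "wz": -6.13, "grip": 0},
    {"x": 0, "y": 0, "z": 0, "wx": 0, "wy": 0, "wz": 0, "grip": 0},
  ],
  squeeze=10,
)

```text
clock: 29.25
eef_pos: [520.4, -369.0, 335.5]
eef_rot: [-3.127, -0.703, 1.642]
wrist_force: [-0.9, 0.4, -0.9]
finger_gap: 0.4
```

```bash
python3 - <<'E'
from lid import *
A2=pt(1.77,30);to(A2);snap('side','s10');snap('top','t10')
a=cv2.imread('pics/t10.png');b=cv2.imread('pics/s10.png')
cv2.imwrite('pics/10.png',np.hstack([cv2.resize(a,(400,300)),cv2.resize(b,(400,300))]))
E
```

```text
pos [ 520.4 -369.   335.5] rot [-179.16  -40.28   94.08] gap 0.4 j [-0.84  0.84  0.56  0.53  2.27 -0.68] F [-0.9  0.4 -0.9] t 29.25
tool shift mm [-58.8   1.8 129.4] len 142.0 
R [[-0.054, 0.997, -0.061], [0.761, 0.081, 0.644], [0.647, -0.011, -0.763]]
```

View pics/10.png

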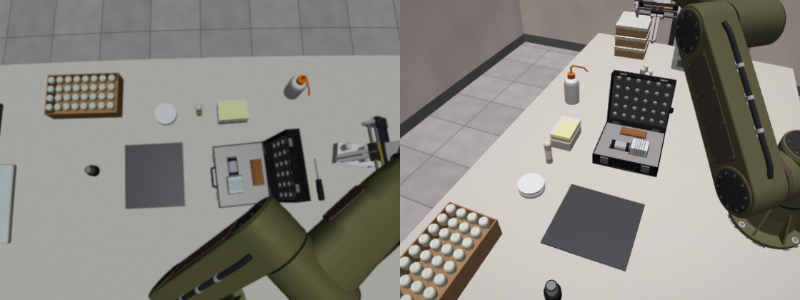

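Request:
play_rows(
  commands=[
    {"x": -0.012, "y": 0.0004, "z": 0.026, "wx": 0, "wy": 0, "wz": 0, "grip": 0},
    {"x": -0.012, "y": 0.0004, "z": 0.026, "wx": 0, "wy": 0, "wz": 0, "grip": 0},
    {"x": -0.012, "y": 0.0004, "z": 0.026, "wx": 0, "wy": 0, "wz": 0, "grip": 0},
    {"x": -0.012, "y": 0.0004, "z": 0.026, "wx": 0, "wy": 0, "wz": 0, "grip": 0},
    {"x": -0.012, "y": 0, "z": 0.026, "wx": 0, "wy": 0, "wz": 0, "grip": 0},
    {"x": 0, "y": 0, "z": 0, "wx": 0, "wy": 0, "wz": 0, "grip": 0},
  ],
)

```text
clock: 30.1
eef_pos: [516.8, -328.7, 199.6]
eef_rot: [-3.127, -0.702, 1.643]
wrist_force: [0.5, 0.3, 0.3]
finger_gap: 0.3
```

Request:
play_rows(
  commands=[
    {"x": 0.008, "y": 0, "z": 0.005, "wx": 0, "wy": 0, "wz": 0, "grip": 0},
    {"x": 0.008, "y": 0, "z": 0.005, "wx": 0, "wy": 0, "wz": 0, "grip": 0},
    {"x": 0.004, "y": 0, "z": 0.001, "wx": 0, "wy": 0, "wz": 0, "grip": 0},
    {"x": 0, "y": 0, "z": 0, "wx": 0, "wy": 0, "wz": 0, "grip": 0},
  ],
)

```text
clock: 30.6
eef_pos: [515.7, -307.6, 204.9]
eef_rot: [-3.13, -0.7, 1.645]
wrist_force: [-0.6, 0.1, -0.3]
finger_gap: 0.3
```

```bash
python3 - <<'E'
from lid import *
to(pt(1.77,5));s,a,B=st()
P0=a
for phi in np.arange(1.7,-.01,-.1):
    P=pt(phi,4);print('%.2f'%phi,P.round(0),(B.T@(P-P0)).round(1));P0=P
E
```

```text
pos [ 515.7 -307.6  204.9] rot [-179.35  -40.12   94.26] gap 0.3 j [-0.79  0.73  1.02  0.45  1.92 -0.83] F [-0.6  0.1 -0.3] t 30.6
tool shift mm [ 0.6 -0.   2. ] len 2.0 
R [[-0.057, 0.997, -0.059], [0.763, 0.082, 0.642], [0.644, -0.009, -0.765]]
1.70 [ 515. -294.  210.] [13.6 -0.   5.3]
1.60 [ 513. -277.  216.] [17.  -0.   5.5]
1.50 [ 512. -260.  221.] [16.3 -0.   7.2]
1.40 [ 510. -243.  225.] [15.5 -0.   8.8]
1.30 [ 509. -225.  226.] [14.6  0.  10.3]
1.20 [ 508. -207.  226.] [13.5  0.  11.7]
1.10 [ 506. -190.  224.] [12.2  0.  13. ]
1.00 [ 505. -172.  220.] [10.9  0.1 14.1]
0.90 [ 503. -155.  215.] [ 9.4  0.1 15.1]
0.80 [ 502. -139.  208.] [ 7.9  0.1 16. ]
0.70 [ 501. -124.  199.] [ 6.2  0.1 16.7]
0.60 [ 500. -109.  189.] [ 4.5  0.1 17.2]
0.50 [499. -96. 177.] [ 2.8  0.1 17.6]
0.40 [498. -83. 164.] [ 1.   0.1 17.8]
0.30 [497. -73. 150.] [-0.8  0.1 17.8]
0.20 [496. -63. 135.] [-2.5  0.1 17.6]
0.10 [495. -55. 119.] [-4.3  0.2 17.3]
-0.00 [495. -49. 102.] [-6.   0.2 16.8]
```

Request:
play_rows(
  commands=[
    {"x": 0.0068, "y": 0, "z": 0.0026, "wx": 0, "wy": 0, "wz": 0, "grip": 0},
    {"x": 0.0068, "y": 0, "z": 0.0026, "wx": 0, "wy": 0, "wz": 0, "grip": 0},
    {"x": 0.0085, "y": 0, "z": 0.0027, "wx": 0, "wy": 0, "wz": 0, "grip": 0},
    {"x": 0.0085, "y": 0, "z": 0.0027, "wx": 0, "wy": 0, "wz": 0, "grip": 0},
  ],
)

```text
clock: 31.1
eef_pos: [513.1, -277.0, 215.9]
eef_rot: [-3.129, -0.701, 1.644]
wrist_force: [-1.0, -2.5, -1.9]
finger_gap: 0.3
```

Request:
play_rows(
  commands=[
    {"x": 0.0082, "y": 0, "z": 0.0036, "wx": 0, "wy": 0, "wz": 0, "grip": 0},
    {"x": 0.0082, "y": 0, "z": 0.0036, "wx": 0, "wy": 0, "wz": 0, "grip": 0},
    {"x": 0.0078, "y": 0, "z": 0.0044, "wx": 0, "wy": 0, "wz": 0, "grip": 0},
    {"x": 0.0078, "y": 0, "z": 0.0044, "wx": 0, "wy": 0, "wz": 0, "grip": 0},
  ],
)

```text
clock: 31.6
eef_pos: [510.5, -242.3, 224.3]
eef_rot: [-3.129, -0.701, 1.644]
wrist_force: [0.1, -1.5, -0.7]
finger_gap: 0.6
```

```bash
python3 - <<'E'
from lid import *
to(pt(1.4,4));snap('side','s11')
E
```

```text
pos [ 510.5 -242.3  224.3] rot [-179.3   -40.16   94.22] gap 0.6 j [-0.72  0.61  1.18  0.48  1.87 -0.78] F [ 0.1 -1.5 -0.7] t 31.6
tool shift mm [-0.1 -0.1 -0.6] len 1.0 
R [[-0.056, 0.997, -0.06], [0.762, 0.081, 0.642], [0.645, -0.009, -0.764]]
```

View pics/s11.png

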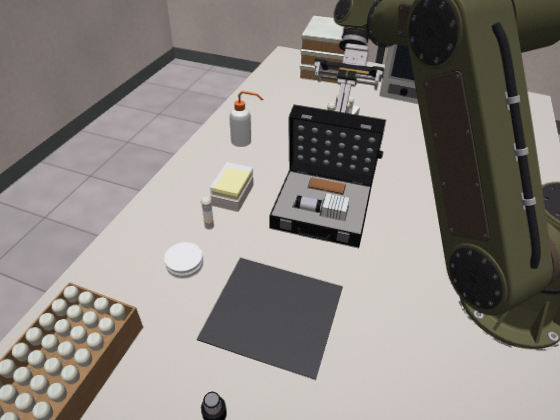

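Lid is moving forward with a light 2–3 N push. Continuing the arc.

Request:
play_rows(
  commands=[
    {"x": 0.0073, "y": 0, "z": 0.005, "wx": 0, "wy": 0, "wz": 0, "grip": 0},
    {"x": 0.0073, "y": 0, "z": 0.005, "wx": 0, "wy": 0, "wz": 0, "grip": 0},
    {"x": 0.0067, "y": 0, "z": 0.0058, "wx": 0, "wy": 0, "wz": 0, "grip": 0},
    {"x": 0.0067, "y": 0, "z": 0.0058, "wx": 0, "wy": 0, "wz": 0, "grip": 0},
    {"x": 0.0061, "y": 0, "z": 0.0065, "wx": 0, "wy": 0, "wz": 0, "grip": 0},
    {"x": 0.0061, "y": 0, "z": 0.0065, "wx": 0, "wy": 0, "wz": 0, "grip": 0},
    {"x": 0.0055, "y": 0, "z": 0.007, "wx": 0, "wy": 0, "wz": 0, "grip": 0},
    {"x": 0.0055, "y": 0, "z": 0.007, "wx": 0, "wy": 0, "wz": 0, "grip": 0},
  ],
)

```text
clock: 32.65
eef_pos: [504.7, -172.1, 220.0]
eef_rot: [-3.129, -0.701, 1.644]
wrist_force: [0.6, -1.8, -0.7]
finger_gap: 0.3
```

Request:
play_rows(
  commands=[
    {"x": 0.0047, "y": 0, "z": 0.0075, "wx": 0, "wy": 0, "wz": 0, "grip": 0},
    {"x": 0.0047, "y": 0, "z": 0.0075, "wx": 0, "wy": 0, "wz": 0, "grip": 0},
    {"x": 0.004, "y": 0, "z": 0.008, "wx": 0, "wy": 0, "wz": 0, "grip": 0},
    {"x": 0.004, "y": 0, "z": 0.008, "wx": 0, "wy": 0, "wz": 0, "grip": 0},
    {"x": 0.0031, "y": 0, "z": 0.0083, "wx": 0, "wy": 0, "wz": 0, "grip": 0},
    {"x": 0.0031, "y": 0, "z": 0.0083, "wx": 0, "wy": 0, "wz": 0, "grip": 0},
  ],
)

```text
clock: 33.4
eef_pos: [500.5, -123.7, 198.6]
eef_rot: [-3.129, -0.701, 1.644]
wrist_force: [0.8, -0.9, 0.4]
finger_gap: 0.2
```

```bash
python3 - <<'E'
from lid import *
to(pt(.7,4));snap('side','s12')
E
```

```text
pos [ 500.5 -123.7  198.6] rot [-179.29  -40.16   94.21] gap 0.2 j [-0.58  0.46  1.46  0.53  1.68 -0.73] F [ 0.8 -0.9  0.4] t 33.4
tool shift mm [ 0.1  0.4 -0.2] len 0.0 
R [[-0.056, 0.997, -0.06], [0.762, 0.081, 0.642], [0.645, -0.009, -0.764]]
```

View pics/s12.png

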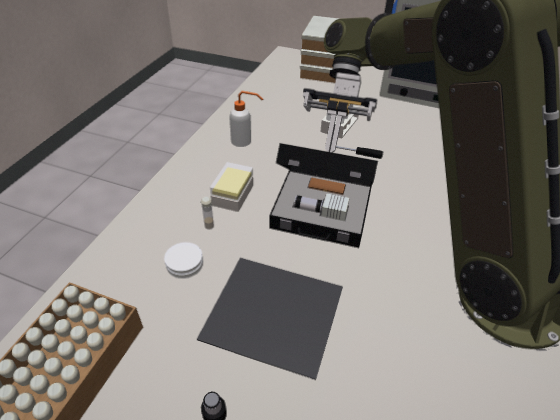

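Lid around 0.7–0.8 rad, following the finger. I continue down, slower toward the end.

Request:
play_rows(
  commands=[
    {"x": 0.0022, "y": 0, "z": 0.0086, "wx": 0, "wy": 0, "wz": 0, "grip": 0},
    {"x": 0.0022, "y": 0, "z": 0.0086, "wx": 0, "wy": 0, "wz": 0, "grip": 0},
    {"x": 0.0014, "y": 0, "z": 0.0088, "wx": 0, "wy": 0, "wz": 0, "grip": 0},
    {"x": 0.0014, "y": 0, "z": 0.0088, "wx": 0, "wy": 0, "wz": 0, "grip": 0},
    {"x": 0.0005, "y": 0, "z": 0.0089, "wx": 0, "wy": 0, "wz": 0, "grip": 0},
    {"x": 0.0005, "y": 0, "z": 0.0089, "wx": 0, "wy": 0, "wz": 0, "grip": 0},
    {"x": -0.0004, "y": 0, "z": 0.0089, "wx": 0, "wy": 0, "wz": 0, "grip": 0},
    {"x": -0.0004, "y": 0, "z": 0.0089, "wx": 0, "wy": 0, "wz": 0, "grip": 0},
    {"x": -0.0012, "y": 0, "z": 0.0088, "wx": 0, "wy": 0, "wz": 0, "grip": 0},
    {"x": -0.0012, "y": 0, "z": 0.0088, "wx": 0, "wy": 0, "wz": 0, "grip": 0},
  ],
)

```text
clock: 34.7
eef_pos: [495.0, -63.6, 134.4]
eef_rot: [-3.129, -0.701, 1.644]
wrist_force: [-0.1, 0.9, 0.4]
finger_gap: 0.3
```

Request:
play_rows(
  commands=[
    {"x": -0.0014, "y": 0, "z": 0.0058, "wx": 0, "wy": 0, "wz": 0, "grip": 0},
    {"x": -0.0014, "y": 0, "z": 0.0058, "wx": 0, "wy": 0, "wz": 0, "grip": 0},
    {"x": -0.0014, "y": 0, "z": 0.0058, "wx": 0, "wy": 0, "wz": 0, "grip": 0},
    {"x": -0.0015, "y": 0, "z": 0.004, "wx": 0, "wy": 0, "wz": 0, "grip": 0},
    {"x": 0, "y": 0, "z": 0, "wx": 0, "wy": 0, "wz": 0, "grip": 0},
  ],
)

```text
clock: 35.33
eef_pos: [494.0, -54.3, 114.7]
eef_rot: [-3.129, -0.701, 1.644]
wrist_force: [-0.5, -0.5, -0.1]
finger_gap: 0.5
```

```bash
python3 - <<'E'
from lid import *
to(pt(0,0));snap('side','s13')
E
```

```text
pos [494.  -54.3 114.7] rot [-179.27  -40.18   94.2 ] gap 0.5 j [-0.49  0.49  1.64  0.57  1.46 -0.76] F [-0.5 -0.5 -0.1] t 35.325
tool shift mm [-6.9  1.5 16. ] len 17.0 
R [[-0.056, 0.997, -0.06], [0.762, 0.081, 0.642], [0.645, -0.01, -0.764]]
```

View pics/s13.png

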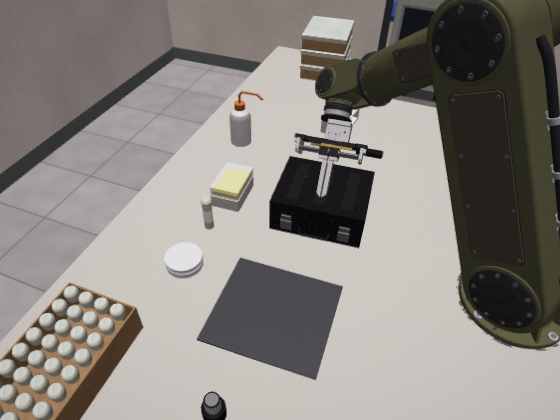

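Request:
play_rows(
  commands=[
    {"x": -0.0026, "y": 0, "z": 0.0031, "wx": 0, "wy": 0, "wz": 0, "grip": 0},
    {"x": -0.0026, "y": 0, "z": 0.0031, "wx": 0, "wy": 0, "wz": 0, "grip": 0},
    {"x": 0, "y": 0, "z": 0, "wx": 0, "wy": 0, "wz": 0, "grip": 0},
  ],
)

```text
clock: 35.75
eef_pos: [493.8, -54.4, 106.4]
eef_rot: [-3.129, -0.701, 1.644]
wrist_force: [-0.1, 0.1, 0.3]
finger_gap: 0.8
```

Request:
play_rows(
  commands=[
    {"x": -0.0013, "y": 0, "z": 0.0015, "wx": 0, "wy": 0, "wz": 0, "grip": 0},
    {"x": 0, "y": 0, "z": 0, "wx": 0, "wy": 0, "wz": 0, "grip": 0},
  ],
)

```text
clock: 36.0
eef_pos: [493.9, -54.4, 104.7]
eef_rot: [-3.129, -0.701, 1.644]
wrist_force: [-0.2, -0.3, -0.5]
finger_gap: 0.4
```

Request:
play_rows(
  commands=[
    {"x": -0.0013, "y": 0, "z": 0.0015, "wx": 0, "wy": 0, "wz": 0, "grip": 0},
    {"x": 0, "y": 0, "z": 0, "wx": 0, "wy": 0, "wz": 0, "grip": 0},
  ],
)

```text
clock: 36.25
eef_pos: [494.1, -54.4, 103.3]
eef_rot: [-3.13, -0.701, 1.645]
wrist_force: [-1.4, -0.4, 4.8]
finger_gap: 0.4
```

Request:
play_rows(
  commands=[
    {"x": -0.0006, "y": 0, "z": 0.0008, "wx": 0, "wy": 0, "wz": 0, "grip": 0},
    {"x": 0, "y": 0, "z": 0, "wx": 0, "wy": 0, "wz": 0, "grip": 0},
  ],
)

```text
clock: 36.5
eef_pos: [494.2, -54.4, 102.9]
eef_rot: [-3.131, -0.702, 1.645]
wrist_force: [-2.7, -0.9, 11.6]
finger_gap: 0.9
```

Request:
play_rows(
  commands=[
    {"x": 0.002, "y": 0, "z": -0.003, "wx": 0, "wy": 0, "wz": 0, "grip": 0},
    {"x": 0, "y": 0, "z": -0.02, "wx": 0, "wy": 0, "wz": 0, "grip": 0},
    {"x": 0, "y": 0, "z": -0.04, "wx": 0, "wy": 0, "wz": 0, "grip": 0},
    {"x": 0, "y": 0, "z": -0.05, "wx": 0, "wy": 0, "wz": 0, "grip": 0},
    {"x": 0, "y": 0, "z": -0.05, "wx": 0, "wy": 0, "wz": 0, "grip": 0},
    {"x": 0, "y": 0, "z": -0.05, "wx": 0, "wy": 0, "wz": 0, "grip": 0},
    {"x": 0, "y": 0, "z": 0, "wx": 0, "wy": 0, "wz": 0, "grip": 0},
  ],
)

```text
clock: 37.38
eef_pos: [507.0, -191.7, 267.9]
eef_rot: [-3.133, -0.698, 1.645]
wrist_force: [-0.5, -1.0, -1.3]
finger_gap: 0.8
```

```bash
python3 - <<'E'
from lid import *
to(pt(0,0));
for n in('side','top'):
    pc,d=snap(n,n+'14');L=((cloud(n,d)-h)@R).reshape(-1,3);np.set_printoptions(suppress=True,precision=3)
    k=L[(np.abs(L[:,0])<105)&(L[:,1]>10)&(L[:,1]<190)&(L[:,2]>30)&(L[:,2]<80)];A=np.c_[k[:,:2],np.ones(len(k))];print(n,len(k),np.linalg.lstsq(A,k[:,2],rcond=None)[0],[np.median(k[(k[:,1]>a)&(k[:,1]<a+45),2]) for a in(10,55,100,145)])
a=cv2.imread('pics/top14.png');b=cv2.imread('pics/side14.png')
cv2.imwrite('pics/14.png',np.hstack([cv2.resize(a,(400,300)),cv2.resize(b[140:250,240:400],(400,300))]))
E
```

```text
pos [ 507.  -191.7  267.9] rot [-179.54  -39.99   94.26] gap 0.8 j [-0.67  0.5   1.25  0.51  1.87 -0.71] F [-0.5 -1.  -1.3] t 37.375
tool shift mm [  0.4   0.3 222.1] len 222.0 
R [[-0.057, 0.997, -0.056], [0.764, 0.079, 0.64], [0.643, -0.006, -0.766]]
side 3557 [-0.001  0.001 49.47 ] [np.float64(49.43768161401146), np.float64(49.49962446796382), np.float64(49.63449181121461), np.float64(49.499414017142605)]
top 5331 [-0.    -0.001 49.377] [np.float64(49.24935116657297), np.float64(49.487524186597504), np.float64(49.34135323613827), np.float64(49.18552899098676)]
```

View pics/14.png

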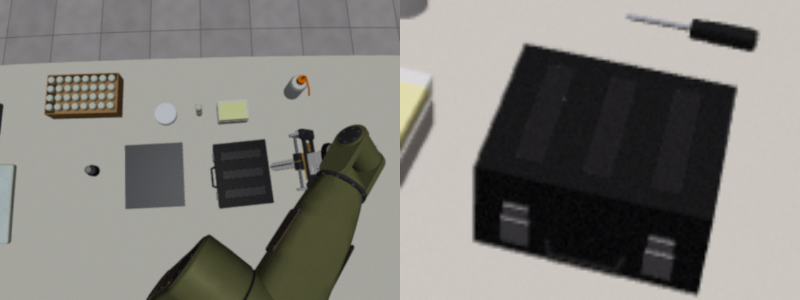

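The lid is flat, its outer face 49.4 mm above the hinge line with a slope of 0.001 or less. That means it is fully shut. The bystanders sit where they started and the robot is clear, so I'm handing in.

```bash
python3 -c "
from cell import manip
print(manip.sign_off())"
```

```text
the job is handed in; nothing more can be done
None
```

The microscope camera is in its case with the lid shut, and the job was handed in at 37.4 s of the 72 s allowed.

**What I did:** I gripped the standing camera across its body, laid it on its side on the mat and let go. I then took it again from above across the square body and pressed it into the cutout. Finally I swung the lid shut with the closed fingertips, pushing with only a few newtons.

**First grasp:** My first approach, from the robot side, ran into wrist joint limits. I backed off without touching anything and tipped the camera from another direction instead.

**Last checks:**
- **Camera home:** it met a hard stop at the expected height, 51.5 mm at the fingertips, and I pressed it there to 29 N. With the camera released, depth put the body top at about 77 mm (nominal 78) and level.
- **Lid shut:** both cameras showed the top face flat and 49.4 mm above the hinge line (nominal 50). It felt solid under an 11.6 N push.
- **Other things:** the bystanders looked unmoved in the last pictures. The slide box looked in place before the lid closed.
- **Robot:** it was clear of everything at hand-in.

No check failed. The two views differed by about 2 mm on positions, within the stated calibration, so I used values in between.

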